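# Make up one table set in the partitioned tray

## Task

Make up one table set in the low wooden tray on the counter: one corked sauce bottle, one lidded jar, one toothpick pot, one sachet holder and one shaker, each standing upright on the floor of the compartment that fits it. One piece of the set is already in its compartment: leave it there, and leave its spare and the look-alikes (vase, egg cup, jar without a lid) where they stand on the counter. It is all ceramic: set every piece down gently rather than dropping it in, and knock none of these pieces over.

Things in the scene. Friction and masses are not known exactly. Their poses are not given: they have to be found in the camera images.
- tray: Low tray of pale wood, fixed, turned any way: 164 (x) by 192 (y) mm, walls 20 mm high, partitions 18 mm. Origin: centre of its underside; floors 4 mm above it. Two rows along its y axis. On the -x side, 82 mm deep: the sachet holder's compartment (102 mm wide along y), then the jar's (74). On the +x side, 66 mm deep: the bottle's (64), the toothpick pot's (52), the shaker's (56), listed from -y to +y.
- bottle: Sauce bottle, to go into the tray: its compartment is centred at x, y = +43, -58 mm in the tray frame. White ceramic. Origin: centre of its underside, z up. Round; straight body 46 mm across up to 52 mm, shoulder, narrow neck 24 mm across, brown cork on top; 84 mm high in all. Mass about 0.16 kg.
- jar: Lidded jar, to go into the tray: its compartment is centred at x, y = -35, +53 mm in the tray frame. White ceramic. Origin: centre of its underside, z up. Round, straight-sided, 56 mm across up to 48 mm; on it a lid (57 mm across, domed, one piece with the jar here) with a small knob 18 mm across; 70 mm high in all. Mass about 0.19 kg.
- pot: Toothpick pot, to go into the tray: its compartment is centred at x, y = +43, +4 mm in the tray frame. White ceramic. Origin: centre of its underside, z up. Plain straight round tube-like cup, open at the top and empty, 34 mm across and 62 mm high, wall 3.5 mm. Mass about 0.08 kg.
- sachet_holder: Sachet holder, to go into the tray: its compartment is centred at x, y = -35, -39 mm in the tray frame. White ceramic. Origin: centre of its underside, z up. The only rectangular piece: open-topped box 84 mm long (its x) by 56 mm wide (its y), 54 mm high, wall 4.5 mm, with one cross partition halfway along. In the tray its length runs along the tray's y axis, either way round. Mass about 0.20 kg.
- shaker: Shaker that stands in its compartment (centre x, y = +43, +62 mm in the tray frame) from the start; stays there. White ceramic. Origin: centre of its underside, z up. Round, 40 mm across at the foot, tapering to 32 mm, domed steel cap with small holes; 70 mm high.
- shaker_spare: Spare shaker on the counter, same make and size as the one in the tray (40 mm foot, domed steel cap, 70 mm high); stays on the counter. White ceramic. Origin: centre of its underside, z up.
- vase: Bud vase, a look-alike of the bottle; stays on the counter. White ceramic. Origin: centre of its underside, z up. Round, belly 46 mm across, narrow neck, flared open mouth 38 mm across, no cork; 84 mm high.
- egg_cup: Egg cup, a look-alike of the toothpick pot; stays on the counter. White ceramic. Origin: centre of its underside, z up. Round bowl 48 mm across on a short stem and foot; open; 62 mm high.
- open_jar: Jar without a lid, a look-alike of the lidded jar; stays on the counter. White ceramic. Origin: centre of its underside, z up. Round, open, 56 mm across, 48 mm high.

How it is judged:
By the outcome, as a careful person would: the job done as asked, in the order asked, and still so for the second after the job is handed in, with the robot touching nothing.
It also fails if it takes over 107 s, if anything falls off the work surface, if the arm or the gripper's body presses on something with over 40 N, if the wrist force passes 120 N, or if a joint passes its speed limit or range.

## Robot

A 6-joint arm with a two-finger parallel gripper is mounted at the origin on the work surface. World frame = base frame: x ahead of the robot, y to its left, z up, the work surface at z = 0. Lengths are in m, angles in rad, forces in N, time in s.
With the tool pointing down it reaches from about 0.25 to 0.775 m from the base axis. Payload 4 kg.
Tool frame: the origin (TCP) lies midway between the tips of the shut fingers; the grasp point (between the pads) lies bot.grip_depth behind it (bot.grip_depth is the distance from the TCP to the grasp point, in m); x points along the fingers, y is the direction in which the jaws open and shut, and the axes are right-handed (so a half turn about x gives the same grasp; the last joint's range is limited). The gripper opens to 85 mm and grips with 20 to 120 N. Pads are 22 mm wide; open, the fingers measure 114 mm over their backs; the gripper's body (76 mm by 85 mm) begins 54 mm behind the grasp point. The pads swing forward as they close: fully open they stand 13 mm farther back than shut.
Start: joints at [-1.251, 0.087, 1.371, -0, 1.684, -0.103], TCP at [0.226, -0.502, 0.231] pointing down, gripper open.
Joint ranges: [-3.1, 3.1], [-0.76, 2.03], [0.27, 2.55], [-1.08, 4.22], [0.17, 2.65], [-2.57, 2.57]. Speed limits (rad/s): [2.79, 2.79, 3.14, 3.14, 3.14, 3.14].

## Interface

Orientations are given as a rotation vector (axis times angle).
In Python, from plant import sense, viewer, bot, look_for, place_of gives the robot as it stands.
- The arm moves only by the tool play_rows, never from a script. Its argument "motion" is a list that holds one entry, the list of rows, each a list of 5 numbers: the closure, from 0 (fully open) to 1 (shut), then the shift along the tool's x, y, z in mm, then the turn about the tool's x in rad. A call has 1 to 8 rows; each row is the pose to reach, as a shift and turn from the pose commanded when the call began, along the tool's axes at that moment; what a row does not reach only later rows make up. A row lasts 1/8 s, in which the tool goes at most 62.5 mm and 10.7 degrees, less where a joint would pass 70% of its speed; a pose out of reach is approached as far as the arm can. A call with a gripper value outside its range is refused whole. The fingers move at their own pace and stop on an object; "newtons" is the grip in N (left out, the last holds). Time passes only in rows, so rows that repeat a pose let the fingers close. It gives the time, the measured TCP pose, the force and the opening at its end, in the units of the state.
- sense(): the state, without advancing time (a new reading comes with each control period).
- viewer.get_image(name): name is "scene" or "side" or "wrist"; returns a dict with "frame" (480x640x3 uint8, blue, green, red), "z_map" (480x640 float32, m along the optical axis (not along the pixel's ray), 0 where there is no reading), "fx", "fy", "cx", "cy" (pixels), "k1" (the pictures are not rectified: a ray, as slopes to the right and down, at radius r is drawn at 1 + k1 r^2 times it, then the intrinsics apply), "R" (3x3) and "t" (3): a world point X has camera coordinates R X + t. Camera axes: x right, y down, z forward; pixel columns grow to the right and rows downward; lengths in m; the calibration is good to about 2 mm. A picture is of the moment at which its call begins.
- bot.sign_off(): hands the job in, once; it reports no verdict.
Trained networks look in the newest picture that a camera, given by its name, has taken for a name from the list of things; names that differ only in an ending like _2 or _b are one class to them, and where a whole thing is asked for, a point or a joint stands for the part that bears it (a point fixed in the world has none). Each returns a list of dicts, best first, with "confidence" (0 to 1); they miss things now and then, are a little off and sometimes report something else, mostly with a low value. They report only what shows in the picture. A call takes as long as a camera call.
- look_for(camera, query): "location" ([column, row] in pixels, amid what is visible of it).
- place_of(camera, query): "location" ([column, row] in pixels: a listed point, or the origin of a listed thing).
The state is a dict: "clock": time; "joint_positions": joint angles; "dq": joint speeds; "tau": joint torques, N m; "position": TCP position; "eef_rot": TCP orientation; "ft_force": force on the tool from outside, world axes, zero at the start; "moment": the same for the moment, N m; "opening": finger opening in m.
Only numpy, scipy, OpenCV 4.12 (cv2) and the standard library are available. Lean on these libraries where they do the work, as an engineer would, in place of code of your own. Each camera call takes 0.05 s, during which the arm holds its last target.

## Working session

There is one attempt and no reset: what is moved stays moved. The work goes in short steps, Python scripts to look and compute and a tool call to move; the robot and the scene stay as the last step left them, time stands still between calls to the robot, and variables do not carry over. Pictures are saved under pics/ and viewed, and the job is handed in when it is done.

Besides the shell and the picture viewer there is one more tool, called in YAML: its name, and indented under it one key for each argument. play_rows: Moves the arm, as the interface text tells. Its arguments: {"type":"object","properties":{"motion":{"type":"array"},"newtons":{"type":"number"}},"required":["motion"]}

```bash
ls; mkdir -p pics; cat > h.py <<'E'
import numpy as np, cv2
from scipy.spatial.transform import Rotation as Ro
from plant import sense, viewer, bot, look_for, place_of
def px2w(im,u,v,z=None):
    "pixel to world: on plane z if given, else by z_map"
    K=np.array([[im['fx'],0,im['cx']],[0,im['fy'],im['cy']],[0,0,1.]])
    p=cv2.undistortPoints(np.array([[[u,v]]],float),K,np.array([im['k1'],0,0,0.]))[0,0]
    R=np.array(im['R']);t=np.array(im['t'])
    d=R.T@np.array([p[0],p[1],1]);c=-R.T@t
    if z is None:
        return c+d*im['z_map'][int(round(v)),int(round(u))]
    return c+d*(z-c[2])/d[2]
def cloud(im):
    K=np.array([[im['fx'],0,im['cx']],[0,im['fy'],im['cy']],[0,0,1.]])
    v,u=np.mgrid[0:480,0:640]
    p=cv2.undistortPoints(np.stack([u,v],-1).reshape(-1,1,2).astype(float),K,np.array([im['k1'],0,0,0.]))[:,0]
    z=im['z_map'].reshape(-1,1)
    P=np.hstack([p*z,z]);R=np.array(im['R']);t=np.array(im['t'])
    return ((P-t)@R).reshape(480,640,3)
def w2px(im,X):
    X=np.array(im['R'])@np.array(X)+np.array(im['t']); a=X[:2]/X[2]; a=a*(1+im['k1']*(a@a))
    return np.array([im['fx']*a[0]+im['cx'],im['fy']*a[1]+im['cy']])
E
python3 - <<'E'
from h import *
s=sense();print(s,bot.grip_depth)
for n in ["scene","side","wrist"]:
    im=viewer.get_image(n);cv2.imwrite(f"pics/{n}0.png",im['frame']);
    print(n,-np.array(im['R']).T@im['t'])
    for q in ["tray","bottle","jar","pot","sachet_holder","shaker","vase","egg_cup","open_jar"]:
        r=place_of(n,q)
        for d in r[:3]:
            print(q,round(d['confidence'],2),np.round(d['location']),np.round(px2w(im,*d['location'],0.0),3))
E
```

```text
pics
{'clock': 0.0, 'joint_positions': array([-1.25107215e+00,  8.79764273e-02,  1.37227102e+00, -3.01581860e-05,
        1.68359903e+00, -1.03103378e-01]), 'dq': array([ 1.31292017e-05,  1.80386339e-04, -1.28935897e-03,  1.29181178e-03,
        1.77681088e-04, -1.96956118e-03]), 'tau': array([-3.83056113e-04, -3.51860797e+01, -3.13276649e+01, -2.86106688e-04,
        1.06622968e-02, -2.04252939e-05]), 'position': array([ 0.22551416, -0.50109118,  0.23011891]), 'eef_rot': array([ 1.98866111,  0.42914008, -1.98921733]), 'ft_force': array([-0.10439702, -0.13850783,  0.29049605]), 'moment': array([ 0.01433015, -0.01164551, -0.00661992]), 'opening': 0.08541076937861083} 0.0187
scene [0.99256399 0.48305453 0.70363263]
tray 0.91 [232. 201.] [ 0.495 -0.215  0.   ]
tray 0.27 [326. 372.] [ 0.655  0.184 -0.   ]
bottle 0.98 [406. 401.] [0.614 0.298 0.   ]
jar 0.72 [318. 296.] [0.558 0.075 0.   ]
jar 0.59 [428. 283.] [ 0.41   0.192 -0.   ]
pot 0.95 [425. 284.] [0.415 0.189 0.   ]
sachet_holder 0.88 [325. 373.] [0.658 0.183 0.   ]
shaker 0.83 [197. 191.] [ 0.523 -0.289  0.   ]
vase 0.69 [519. 345.] [0.419 0.368 0.   ]
egg_cup 0.89 [513. 297.] [ 0.339  0.313 -0.   ]
open_jar 0.9 [444. 343.] [0.495 0.281 0.   ]
side [0.23773054 0.72255296 0.92680899]
tray 0.83 [347. 176.] [ 0.504 -0.222  0.   ]
tray 0.3 [352. 156.] [ 0.514 -0.294  0.   ]
bottle 0.67 [205. 348.] [0.612 0.291 0.   ]
pot 0.89 [329. 332.] [0.41  0.186 0.   ]
pot 0.2 [331. 284.] [0.441 0.081 0.   ]
sachet_holder 0.96 [213. 298.] [0.647 0.187 0.   ]
sachet_holder 0.74 [277. 266.] [0.558 0.075 0.   ]
vase 0.79 [287. 422.] [0.422 0.372 0.   ]
egg_cup 0.94 [347. 403.] [0.337 0.308 0.   ]
open_jar 0.73 [270. 362.] [ 0.49   0.279 -0.   ]
wrist [ 0.30337584 -0.46547942  0.37413532]
```

View pics/scene0.png

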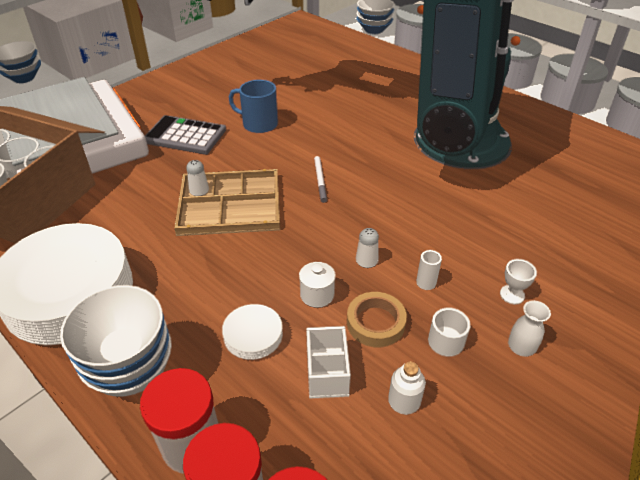

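View pics/side0.png

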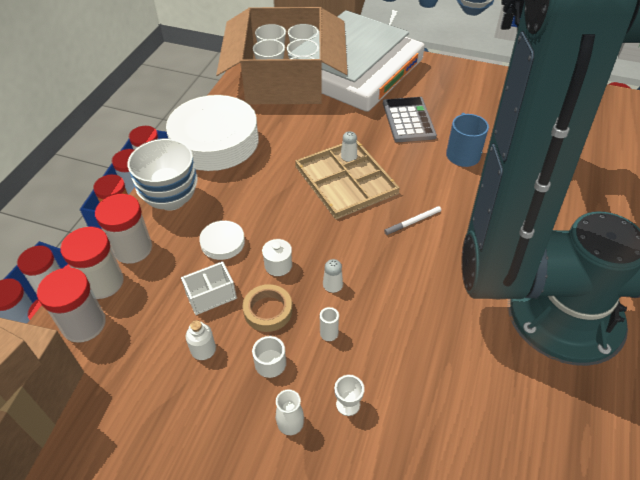

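View pics/wrist0.png

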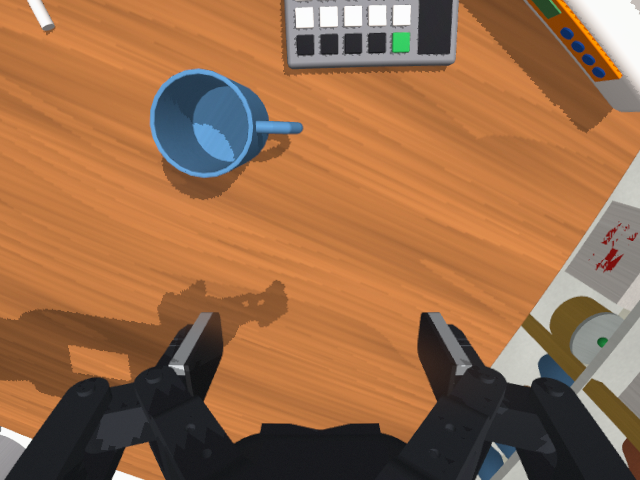

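Both views show the bottle (scene 406,388), jar (318,285), pot (428,270), holder (328,362), and the tray with its shaker (228,200). Next I'll fit exact poses from the depth clouds.

```bash
cat > fit.py <<'E'
from h import *
from scipy.optimize import least_squares
def circ(P,r):
    f=lambda c:np.hypot(P[:,0]-c[0],P[:,1]-c[1])-r
    s=least_squares(f,P[:,:2].mean(0)+0,loss='soft_l1',f_scale=0.002); return s.x,np.sqrt(np.median(f(s.x)**2))
if __name__=="__main__":
    C={n:(lambda im:(im,cloud(im)))(viewer.get_image(n)) for n in ["scene","side"]}
    T={'bottle':((.613,.293),.023,.01,.048),'jar':((.558,.075),.028,.008,.042),'pot':((.412,.187),.017,.008,.06),
       'shaker':((.523,-.289),.018,.03,.045),'vase':((.42,.37),.023,.01,.04),'open_jar':((.492,.28),.028,.006,.045),'egg':((.338,.31),.024,.05,.06),'spare':((.47,.09),.018,.02,.045)}
    for k,(c,r,z0,z1) in T.items():
        A=[]
        for n,(im,P) in C.items():
            Q=P[(im['z_map']>0)]
            m=(np.hypot(Q[:,0]-c[0],Q[:,1]-c[1])<.05)&(Q[:,2]>z0)&(Q[:,2]<z1); Q=Q[m]
            if len(Q)<20: print(k,n,len(Q)); continue
            x,e=circ(Q,r) ;print(k,n,len(Q),np.round(x,4),round(e,4)); A.append(Q)
        if A:
            x,e=circ(np.vstack(A),r);print(k,'both',np.round(x,4),round(e,4))
    # holder: top rim, tray: top rim
    for k,c,z0,z1,rad in [('holder',(.65,.187),.048,.06,.07),('tray',(.5,-.22),.012,.025,.14)]:
        for n,(im,P) in list(C.items())+[('both',None)]:
            if n=='both':
                Q=np.vstack([p[i['z_map']>0] for i,p in C.values()])
            else: Q=P[im['z_map']>0]
            m=(np.hypot(Q[:,0]-c[0],Q[:,1]-c[1])<rad)&(Q[:,2]>z0)&(Q[:,2]<z1); Q=Q[m]
            if k=='tray': Q=Q[np.hypot(Q[:,0]-.523,Q[:,1]+.289)>.03]
            b=cv2.minAreaRect((Q[:,:2]*1000).astype(np.float32)); print(k,n,len(Q),b, Q[:,2].max())
E
python3 fit.py
```

```text
bottle scene 499 [0.6149 0.2948] 0.0004
bottle side 295 [0.6151 0.2944] 0.0005
bottle both [0.615  0.2946] 0.0004
jar scene 460 [0.5582 0.0727] 0.0005
jar side 293 [0.5574 0.0732] 0.0007
jar both [0.5579 0.073 ] 0.0006
pot scene 618 [0.4118 0.1885] 0.001
pot side 437 [0.4103 0.1894] 0.0014
pot both [0.4113 0.1892] 0.0012
shaker scene 126 [ 0.52   -0.2859] 0.0009
shaker side 87 [ 0.5206 -0.2856] 0.001
shaker both [ 0.5202 -0.2858] 0.0009
vase scene 420 [0.4161 0.3716] 0.0007
vase side 226 [0.4168 0.3707] 0.0004
vase both [0.4164 0.3711] 0.0006
open_jar scene 1097 [0.4919 0.2815] 0.0024
open_jar side 700 [0.4883 0.283 ] 0.0022
open_jar both [0.4906 0.2831] 0.0024
egg scene 282 [0.338  0.3102] 0.0021
egg side 187 [0.336  0.3117] 0.0023
egg both [0.3374 0.3112] 0.0021
spare scene 235 [0.439  0.0808] 0.0008
spare side 159 [0.439  0.0809] 0.0008
spare both [0.439  0.0809] 0.0008
holder scene 609 ((654.8340454101562, 183.52210998535156), (87.0005111694336, 55.98524856567383), 46.21928405761719) 0.05679749065524699
holder side 403 ((653.2042236328125, 184.356689453125), (84.25978088378906, 59.751991271972656), 45.70520782470703) 0.05762949700226947Traceback (most recent call last):
  File "fit.py", line 21, in <module>
    for n,(im,P) in list(C.items())+[('both',None)]:
          ^^^^^^
TypeError: cannot unpack non-iterable NoneType object
```

```bash
cat > tray.py <<'E'
from fit import *
from scipy.ndimage import gaussian_filter, map_coordinates
# known rim pattern (mm, tray frame): signed wall map; walls computed from compartments
def wallmask():
    # 1mm grid x -92..92,y -106..106
    xs=np.arange(-110,111);ys=np.arange(-110,111)
    X,Y=np.meshgrid(xs,ys,indexing='ij')
    M=np.where((abs(X)<=82)&(abs(Y)<=96),1.,0.)
    for cx,cy,dx,dy in [(-35,-39,82,102),(-35,53,82,74),(43,-58,66,64),(43,4,66,52),(43,62,66,56)]:
        M[(abs(X-cx)<dx/2)&(abs(Y-cy)<dy/2)]=0
    return M
def fit_tray(Q,g):
    M=wallmask(); D=cv2.distanceTransform((M<.5).astype(np.uint8),cv2.DIST_L2,5)  # dist to wall
    def f(p):
        c,s=np.cos(p[2]),np.sin(p[2]); d=Q[:,:2]*1000-p[:2]
        u=np.stack([c*d[:,0]+s*d[:,1],-s*d[:,0]+c*d[:,1]])
        return map_coordinates(D,u+110,order=1,mode='nearest')
    best=None
    for dx in (-4,0,4):
      for dy in (-4,0,4):
        for a in (-.05,0,.05):
          r=least_squares(f,np.array(g)+[dx,dy,a],loss='soft_l1',f_scale=1.5,x_scale=[1,1,.01],diff_step=1e-3)
          if best is None or r.cost<best.cost: best=r
    return best.x,best.cost/len(Q)
if __name__=="__main__":
    C={n:(lambda im:(im,cloud(im)))(viewer.get_image(n)) for n in ["scene","side"]}
    A={}
    for n,(im,P) in C.items():
        Q=P[im['z_map']>0]
        m=(np.hypot(Q[:,0]-.5,Q[:,1]+.22)<.14)&(Q[:,2]>.016)&(Q[:,2]<.024);Q=Q[m]
        Q=Q[np.hypot(Q[:,0]-.5203,Q[:,1]+.2857)>.026]; A[n]=Q
        b=cv2.minAreaRect((Q[:,:2]*1000).astype(np.float32));print(n,len(Q),b)
    A['both']=np.vstack(list(A.values()))
    for n,Q in A.items(): 
        x,c=fit_tray(Q,[497,-218,np.radians(-127)]);print(n,np.round(x,2),np.degrees(x[2]),c)
        R=Ro.from_euler('z',x[2]).as_matrix()[:2,:2]
        for k,v in dict(bottle=(43,-58),jar=(-35,53),pot=(43,4),holder=(-35,-39),shaker=(43,62)).items(): print(k,np.round(x[:2]+R@v,1))
    for n,(im,P) in C.items():
        Q=P[im['z_map']>0]; 
        m=(np.hypot(Q[:,0]-.654,Q[:,1]-.184)<.07)&(Q[:,2]>.05)&(Q[:,2]<.06);q=Q[m]
        print('holder',cv2.minAreaRect((q[:,:2]*1000).astype(np.float32)))
    # obstacles: tall points map
    Q=np.vstack([P[im['z_map']>0] for im,P in C.values()])
    Q=Q[(Q[:,2]>.03)&(Q[:,0]>.25)&(Q[:,0]<.9)&(abs(Q[:,1])<.5)]
    H={}
    for q in Q: 
        k=(int(q[0]//.04),int(q[1]//.04)); H[k]=max(H.get(k,0),q[2])
    print("cols y -.48..;"); 
    for i in range(6,22): print(i*40,[int(1000*H.get((i,j),0)) for j in range(-12,12)])
E
python3 tray.py
```

```text
scene 1184 ((505.5543212890625, -210.47421264648438), (170.8341522216797, 191.22402954101562), 47.520591735839844)
side 882 ((503.83099365234375, -210.3084259033203), (167.6221466064453, 197.0208282470703), 47.58189392089844)
scene [ 505.21 -209.99   -2.31] -132.2783975842593 0.10843325426449647
bottle [ 433.4 -202.8]
jar [ 568.  -219.7]
pot [ 479.2 -244.5]
holder [ 499.9 -157.9]
shaker [ 522.2 -283.5]
side [ 503.62 -209.21   -2.31] -132.3508359618853 0.08841339757247847
bottle [ 431.8 -201.9]
jar [ 566.4 -219. ]
pot [ 477.6 -243.7]
holder [ 498.4 -157.1]
shaker [ 520.5 -282.8]
both [ 504.37 -209.47   -2.31] -132.30792253267452 0.12627989394159309
bottle [ 432.5 -202.2]
jar [ 567.1 -219.3]
pot [ 478.4 -244. ]
holder [ 499.1 -157.3]
shaker [ 521.3 -283. ]
holder ((654.7734375, 183.4640350341797), (85.49213409423828, 55.91936111450195), 46.215335845947266)
holder ((652.8380737304688, 184.6922149658203), (83.68804931640625, 60.07794189453125), 46.0040397644043)
cols y -.48..;
240 [0, 94, 0, 95, 0, 0, 0, 0, 0, 0, 0, 0, 0, 0, 0, 0, 0, 0, 0, 0, 0, 0, 0, 0]
280 [75, 93, 95, 96, 0, 0, 0, 0, 
[... 586 characters left out ...]
1, 69, 0, 0, 0, 52, 65, 0, 0, 0, 0]
600 [120, 0, 0, 0, 0, 0, 0, 0, 0, 0, 0, 0, 0, 0, 0, 56, 56, 55, 63, 86, 0, 0, 0, 0]
640 [134, 0, 0, 0, 0, 0, 0, 0, 0, 0, 0, 0, 0, 30, 30, 56, 57, 57, 0, 0, 0, 0, 0, 0]
680 [132, 133, 0, 0, 0, 0, 0, 0, 0, 0, 0, 0, 0, 0, 30, 0, 57, 56, 0, 0, 0, 0, 0, 0]
720 [131, 133, 0, 0, 72, 76, 74, 74, 74, 0, 0, 0, 0, 0, 0, 0, 0, 0, 0, 0, 0, 0, 0, 0]
760 [0, 133, 0, 0, 75, 72, 69, 72, 76, 0, 124, 125, 124, 0, 0, 0, 0, 0, 0, 0, 0, 0, 142, 213]
800 [0, 132, 132, 73, 73, 67, 64, 66, 74, 123, 125, 104, 124, 124, 124, 125, 123, 125, 124, 124, 125, 123, 143, 212]
840 [132, 133, 125, 75, 76, 67, 63, 67, 73, 125, 124, 80, 122, 124, 125, 125, 125, 126, 124, 125, 125, 122, 143, 0]
```

```bash
cat > go.py <<'E'
from h import *
import sys
def to(x,y,z,yaw=None):
    s=sense();R=Ro.from_rotvec(s['eef_rot']).as_matrix();p=s['position']
    d=R.T@(np.array([x,y,z])/1000-p)*1000
    cur=np.degrees(np.arctan2(R[1,1],R[0,1]))
    j=s['joint_positions']
    print('clock',round(s['clock'],2),'pos',np.round(p*1000,1),'tilt',np.round(R[:,0],4),'yaw',round(cur,1),'j1 j6',np.round(np.degrees(j[[0,5]]),1),'F',np.round(s['ft_force'],1),'open',round(s['opening']*1000,1))
    out=''
    if yaw is not None:
        for k in (-360,-180,0,180,360):
            a=yaw-cur+k
            if abs(a)<200: out+=f' dyaw {a:.1f} -> turn {-np.radians(a):.3f};'
    print('shift',np.round(d,1),out)
if __name__=="__main__": to(*[float(a) for a in sys.argv[1:]])
E
python3 go.py 615 294.5 200 137.7
```

```text
clock 1.7 pos [ 225.7 -501.6  231.3] tilt [ 0.e+00 -1.e-04 -1.e+00] yaw -65.8 j1 j6 [-71.7  -5.9] F [ 0.8  0.4 -0.2] open 85.5
shift [  31.3 -566.2 -681.7]  dyaw -156.5 -> turn 2.732; dyaw 23.5 -> turn -0.410;
```

play_rows:
  motion:
    - [[0, 31, -566, -682, -0.41], [0, 31, -566, -682, -0.41], [0, 31, -566, -682, -0.41], [0, 31, -566, -682, -0.41], [0, 31, -566, -682, -0.41], [0, 31, -566, -682, -0.41], [0, 31, -566, -682, -0.41], [0, 31, -566, -682, -0.41]]

```text
clock: 2.7
position: [0.4461, -0.0509, 0.2142]
eef_rot: [1.729, 0.763, -1.727]
ft_force: [0.9, -0.5, 0.0]
opening: 0.085
```

```bash
python3 go.py 615 294.5 200 137.7
```

```text
clock 2.7 pos [446.1 -50.9 214.2] tilt [ 1.5e-03 -7.0e-04 -1.0e+00] yaw -42.3 j1 j6 [-13.7  28.5] F [ 0.9 -0.5  0. ] open 85.0
shift [  14.2 -107.4 -369.2]  dyaw -180.0 -> turn 3.142; dyaw -0.0 -> turn 0.000; dyaw 180.0 -> turn -3.141;
```

play_rows:
  motion:
    - [[0, 14, -107, -369, 0], [0, 14, -107, -369, 0], [0, 14, -107, -369, 0], [0, 14, -107, -369, 0], [0, 14, -107, -369, 0], [0, 14, -107, -369, 0], [0, 14, -107, -369, 0], [0, 14, -107, -369, 0]]

```text
clock: 3.7
position: [0.6143, 0.2924, 0.199]
eef_rot: [1.726, 0.765, -1.729]
ft_force: [0.6, 0.3, 0.2]
opening: 0.0856
```

```bash
python3 go.py 615 294.5 20 137.7; python3 - <<'E'
from h import *
im=viewer.get_image("wrist");cv2.imwrite("pics/w1.png",im['frame'])
P=cloud(im);Q=P[im['z_map']>0]
from fit import circ
for k,c,r,z0,z1 in [('bottle',(.615,.2945),.023,.01,.048),('cork',(.615,.2945),.012,.06,.075),('open',(.491,.283),.028,.01,.045)]:
    q=Q[(np.hypot(Q[:,0]-c[0],Q[:,1]-c[1])<.045)&(Q[:,2]>z0)&(Q[:,2]<z1)]
    if len(q)>20: print(k,len(q),circ(q,r))
E
```

```text
clock 3.7 pos [614.3 292.4 199. ] tilt [-0.0013 -0.0012 -1.    ] yaw -42.2 j1 j6 [20.7 62.9] F [0.6 0.3 0.2] open 85.6
shift [179.   -0.9  -2.3]  dyaw -180.1 -> turn 3.143; dyaw -0.1 -> turn 0.001; dyaw 179.9 -> turn -3.140;
bottle 338 (array([0.61471552, 0.2965339 ]), np.float64(0.00011825727935775616))
cork 781 (array([0.6162784 , 0.29830096]), np.float64(0.002674254535340502))
open 1666 (array([0.49160314, 0.28440525]), np.float64(0.0023659612314878057))
```

View pics/w1.png

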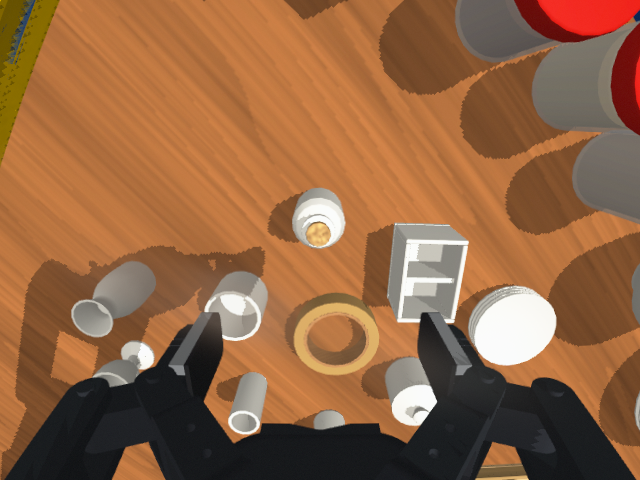

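play_rows:
  motion:
    - [[0, 60, -1, -3, 0], [0, 120, -1, -3, 0], [0, 150, -1, -3, 0], [0, 165, -1, -3, 0], [0, 179, -1, -3, 0], [0, 179, -1, -3, 0], [1, 179, -1, -3, 0], [1, 179, -1, -3, 0]]
  newtons: 40

```text
clock: 4.75
position: [0.6167, 0.2955, 0.0224]
eef_rot: [1.731, 0.764, -1.726]
ft_force: [0.0, -0.4, 0.3]
opening: 0.0516
```

play_rows:
  motion:
    - [[1, 0, 0, 0, 0], [1, 0, 0, 0, 0], [1, 0, 0, 0, 0]]

```text
clock: 5.12
position: [0.6167, 0.2956, 0.0225]
eef_rot: [1.731, 0.764, -1.726]
ft_force: [0.5, 0.3, 6.2]
opening: 0.0448
```

```bash
python3 go.py 432 -202 200 137.7
```

```text
clock 5.12 pos [616.7 295.6  22.5] tilt [ 0.0027  0.0011 -1.    ] yaw -42.3 j1 j6 [20.9 63.1] F [0.5 0.3 6.2] open 44.8
shift [-178.6  198.3  491.9]  dyaw -180.0 -> turn 3.142; dyaw -0.0 -> turn 0.000; dyaw 180.0 -> turn -3.141;
```

play_rows:
  motion:
    - [[1, -10, 0, 0, 0], [1, -30, 0, 0, 0], [1, -80, 0, 0, 0], [1, -130, 0, 0, 0], [1, -130, 20, 50, 0], [1, -130, 42, 105, 0], [1, -130, 64, 160, 0], [1, -130, 86, 214, 0]]

```text
clock: 6.12
position: [0.5346, 0.0772, 0.152]
eef_rot: [1.729, 0.764, -1.727]
ft_force: [0.4, -0.7, -0.6]
opening: 0.0446
```

```bash
python3 go.py 432 -202 130 137.7
```

```text
clock 6.12 pos [534.6  77.2 152. ] tilt [ 1.4e-03 -4.0e-04 -1.0e+00] yaw -42.3 j1 j6 [ 2.2 44.5] F [ 0.4 -0.7 -0.6] open 44.6
shift [ 21.9 111.8 275.7]  dyaw -180.0 -> turn 3.142; dyaw -0.0 -> turn 0.001; dyaw 180.0 -> turn -3.141;
```

play_rows:
  motion:
    - [[1, 5, 22, 55, 0], [1, 10, 45, 110, 0], [1, 15, 67, 165, 0], [1, 22, 90, 220, 0], [1, 22, 112, 276, 0], [1, 22, 112, 276, 0], [1, 22, 112, 276, 0], [1, 22, 112, 276, 0]]

```text
clock: 7.12
position: [0.4331, -0.1995, 0.1292]
eef_rot: [1.728, 0.766, -1.727]
ft_force: [0.1, -0.4, -0.9]
opening: 0.045
```

```bash
python3 go.py 432 -202 24 137.7; python3 - <<'E'
from tray import *
im=viewer.get_image("wrist");cv2.imwrite("pics/w2.png",im['frame'])
P=cloud(im);Q=P[im['z_map']>0]
print('floor z',np.median(Q[(np.hypot(Q[:,0]-.499,Q[:,1]+.157)<.02)][:,2]))
m=(np.hypot(Q[:,0]-.504,Q[:,1]+.21)<.14)&(Q[:,2]>.016)&(Q[:,2]<.024);q=Q[m];q=q[np.hypot(q[:,0]-.5203,q[:,1]+.2857)>.026]
print(len(q),fit_tray(q,[504,-209.5,-2.31]))
E
```

```text
clock 7.12 pos [ 433.1 -199.5  129.2] tilt [ 6.e-04  1.e-04 -1.e+00] yaw -42.2 j1 j6 [-31.6  10.6] F [ 0.1 -0.4 -0.9] open 45.0
shift [105.2   0.8   2.6]  dyaw -180.1 -> turn 3.144; dyaw -0.1 -> turn 0.002; dyaw 179.9 -> turn -3.139;
floor z 0.004188943137046633
10419 (array([ 504.44779527, -209.03420531,   -2.31117445]), np.float64(0.004026474662311751))
```

View pics/w2.png

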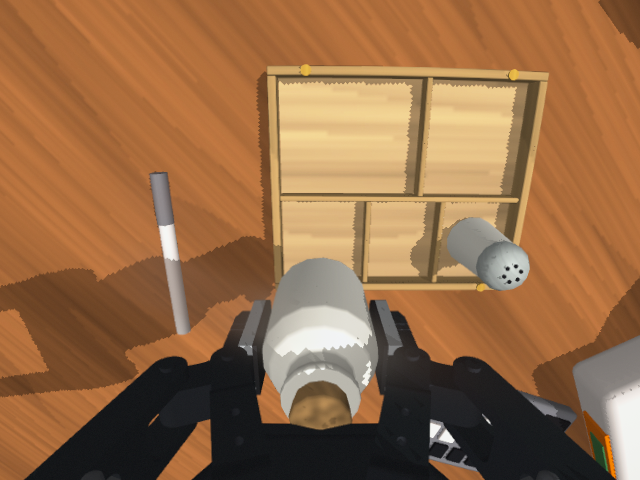

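play_rows:
  motion:
    - [[1, 40, 1, 2, 0], [1, 75, 1, 2, 0], [1, 92, 1, 2, 0], [1, 98, 1, 2, 0], [1, 100, 1, 2, 0], [1, 101, 1, 2, 0], [1, 101, 1, 2, 0]]

```text
clock: 8.05
position: [0.4326, -0.2033, 0.0288]
eef_rot: [1.729, 0.763, -1.727]
ft_force: [0.1, -0.0, -1.2]
opening: 0.0448
```

```bash
python3 go.py 432 -202 24 137.7;python3 - <<'E'
from h import *
im=viewer.get_image("side");cv2.imwrite("pics/s2.png",cv2.resize(im['frame'][100:260,240:440],(800,640))[:600])
s=sense();print(s['position'],s['ft_force'])
E
```

```text
clock 8.05 pos [ 432.6 -203.3   28.8] tilt [ 0.0016 -0.0011 -1.    ] yaw -42.3 j1 j6 [-32.   10.3] F [ 0.1 -0.  -1.2] open 44.8
shift [ 4.8 -1.3 -0.5]  dyaw -180.0 -> turn 3.142; dyaw -0.0 -> turn 0.000; dyaw 180.0 -> turn -3.141;
[ 0.43250314 -0.20318316  0.02868205] [-0.05519987 -0.16264    -1.02396824]
```

View pics/s2.png

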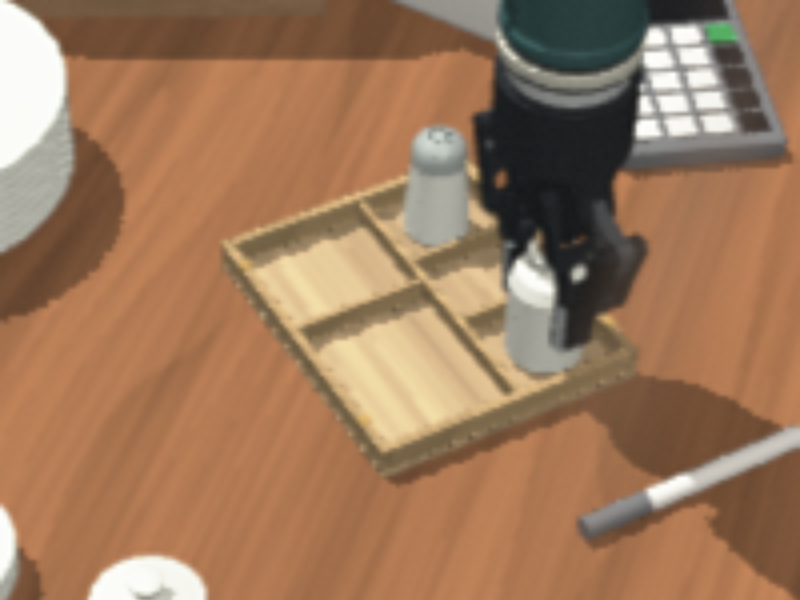

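play_rows:
  motion:
    - [[1, 1, 0, 0, 0], [1, 2, 0, 0, 0], [1, 2, 0, 0, 0]]

```text
clock: 8.48
position: [0.4321, -0.203, 0.0264]
eef_rot: [1.729, 0.764, -1.728]
ft_force: [-1.1, 0.7, 3.3]
opening: 0.0446
```

play_rows:
  motion:
    - [[1, 0.5, 0, 0, 0], [1, 1, 0, 0, 0], [1, 1, 0, 0, 0]]

```text
clock: 8.85
position: [0.4321, -0.203, 0.0264]
eef_rot: [1.728, 0.764, -1.728]
ft_force: [-3.5, 1.8, 9.9]
opening: 0.0444
```

play_rows:
  motion:
    - [[1, -0.7, 0, 0, 0], [0.45, -0.7, 0, 0, 0], [0.38, -0.7, 0, 0, 0], [0.3, -0.7, 0, 0, 0], [0.3, -0.7, 0, 0, 0]]

```text
clock: 9.48
position: [0.432, -0.2028, 0.0253]
eef_rot: [1.729, 0.765, -1.729]
ft_force: [0.1, 0.2, -0.6]
opening: 0.0597
```

```bash
python3 go.py 432 -202 160;python3 - <<'E'
from h import *
im=viewer.get_image("side");cv2.imwrite("pics/s3.png",cv2.resize(im['frame'][100:260,240:440],(750,600)))
E
```

```text
clock 9.47 pos [ 432.  -202.8   25.3] tilt [-1.e-04  1.e-04 -1.e+00] yaw -42.3 j1 j6 [-32.   10.3] F [ 0.1  0.2 -0.6] open 59.7
shift [-134.7   -0.5   -0.6]
```

View pics/s3.png

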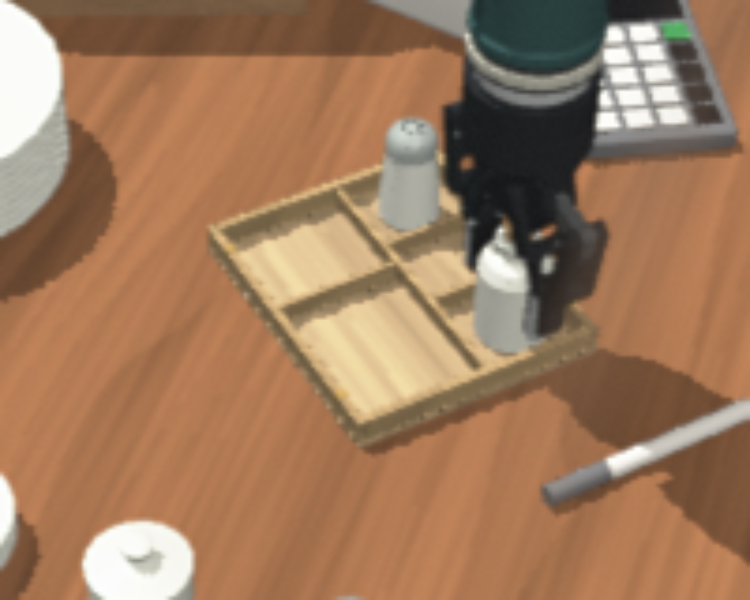

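Bottle stands in its compartment, released upright. Up, then to the jar.

play_rows:
  motion:
    - [[0.3, -10, 0, 0, 0], [0.3, -40, 0, 0, 0], [0.3, -95, 0, 0, 0], [0.3, -135, 0, 0, 0], [0.1, -135, 0, 0, 0], [0, -135, 0, 0, 0]]

```text
clock: 10.28
position: [0.4318, -0.2027, 0.1605]
eef_rot: [1.729, 0.764, -1.729]
ft_force: [0.4, 0.4, -0.2]
opening: 0.0855
```

```bash
python3 go.py 558 73 150 -42.4
```

```text
clock 10.28 pos [ 431.8 -202.7  160.5] tilt [ 0.e+00 -1.e-04 -1.e+00] yaw -42.3 j1 j6 [-32.   10.3] F [ 0.4  0.4 -0.2] open 85.5
shift [  10.5  -92.1 -288.9]  dyaw -180.1 -> turn 3.144; dyaw -0.1 -> turn 0.002; dyaw 179.9 -> turn -3.140;
```

play_rows:
  motion:
    - [[0, 10, -20, -60, 0], [0, 10, -38, -119, 0], [0, 10, -57, -178, 0], [0, 10, -75, -235, 0], [0, 10, -92, -289, 0], [0, 10, -92, -289, 0], [0, 10, -92, -289, 0]]

```text
clock: 11.15
position: [0.5573, 0.0727, 0.1487]
eef_rot: [1.725, 0.766, -1.732]
ft_force: [0.0, -1.0, 0.5]
opening: 0.0853
```

```bash
python3 go.py 558 73 14 -42.4; python3 - <<'E'
from h import *
from fit import circ
im=viewer.get_image("wrist");cv2.imwrite("pics/w3.png",im['frame'])
P=cloud(im);Q=P[im['z_map']>0]
q=Q[(np.hypot(Q[:,0]-.558,Q[:,1]-.073)<.04)&(Q[:,2]>.01)&(Q[:,2]<.044)];print(len(q),circ(q,.028))
im=viewer.get_image("side");P=cloud(im);Q2=P[im['z_map']>0]
Q=Q2[(Q2[:,2]<.1)]
d=Q[:,:2]-[.558,.073];a=np.radians(-42.4);u=d@[np.cos(a),np.sin(a)];v=d@[-np.sin(a),np.cos(a)]
m=(Q[:,2]>.008)&(abs(v)<.02)&(abs(u)<.12);
for lo in range(-120,120,10):
    k=m&(u>lo/1000)&(u<(lo+10)/1000); 
    if k.sum(): print(lo,k.sum(),Q[k,2].max())
E
```

```text
clock 11.15 pos [557.3  72.7 148.7] tilt [-3.7e-03 -9.0e-04 -1.0e+00] yaw -42.3 j1 j6 [ 1.7 43.9] F [ 0.  -1.   0.5] open 85.3
shift [134.7   0.6  -1.1]  dyaw -180.1 -> turn 3.144; dyaw -0.1 -> turn 0.003; dyaw 179.9 -> turn -3.139;
536 (array([0.55742616, 0.07520468]), np.float64(0.00011582754206302476))
-100 3 0.024210972770218657
-90 2 0.020990565010502175
-80 1 0.020240380226283525
-40 7 0.05817828137972925
-30 310 0.059053479338805615
-20 99 0.07026777010181817
-10 121 0.07169971937994953
0 54 0.07351123553432024
10 45 0.05820042318185138
20 31 0.05504012292819075
```

View pics/w3.png

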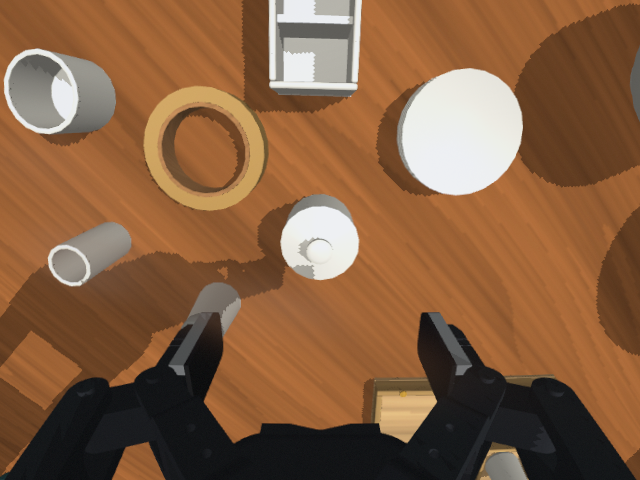

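play_rows:
  motion:
    - [[0, 55, 0, -2, 0], [0, 95, 0, -2, 0], [0, 120, 0, -2, 0], [0, 134, 0, -2, 0], [0, 134, 0, -2, 0], [0.5, 134, 0, -2, 0], [1, 134, 0, -2, 0], [1, 134, 0, -2, 0]]

```text
clock: 12.25
position: [0.5609, 0.0746, 0.0186]
eef_rot: [1.731, 0.763, -1.725]
ft_force: [-2.1, -0.2, 5.8]
opening: 0.0549
```

play_rows:
  motion:
    - [[1, 0, 0, 0, 0], [1, 0, 0, 0, 0], [1, -10, 0, 0, 0], [1, -40, 0, 0, 0], [1, -100, 0, 0, 0], [1, -115, 0, 0, 0]]

```text
clock: 13.0
position: [0.5624, 0.0745, 0.1369]
eef_rot: [1.736, 0.761, -1.719]
ft_force: [0.0, 0.4, -1.8]
opening: 0.0551
```

```bash
python3 go.py 567.3 -219 130 -42.4; python3 - <<'E'
from h import *
im=viewer.get_image("wrist");cv2.imwrite("pics/w4.png",im['frame'])
E
```

```text
clock 13.0 pos [562.4  74.5 136.9] tilt [ 9.4e-03  1.0e-04 -1.0e+00] yaw -42.3 j1 j6 [ 1.8 44.1] F [ 0.   0.4 -1.8] open 55.1
shift [  6.9 201.  213.9]  dyaw -180.1 -> turn 3.144; dyaw -0.1 -> turn 0.002; dyaw 179.9 -> turn -3.139;
```

View pics/w4.png

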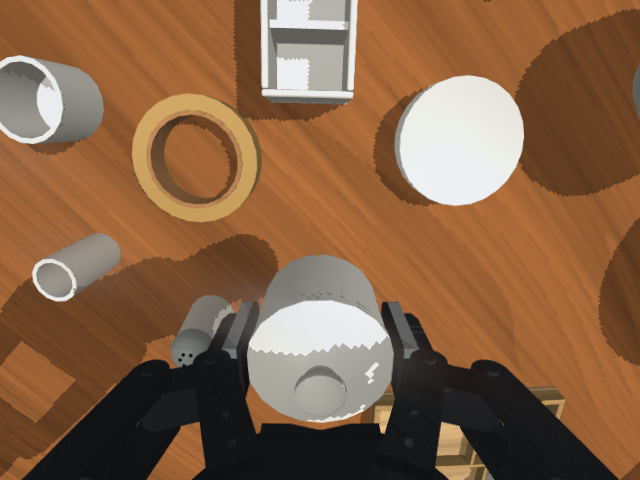

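play_rows:
  motion:
    - [[1, 2, 40, 43, 0], [1, 4, 80, 86, 0], [1, 5, 120, 128, 0], [1, 7, 160, 171, 0], [1, 7, 201, 214, 0], [1, 7, 201, 214, 0], [1, 7, 201, 214, 0]]

```text
clock: 13.92
position: [0.5634, -0.2186, 0.1224]
eef_rot: [1.728, 0.768, -1.732]
ft_force: [-0.9, 0.8, -1.0]
opening: 0.0553
```

```bash
python3 go.py 567.2 -219 22 -42.4; python3 - <<'E'
from h import *
im=viewer.get_image("wrist");cv2.imwrite("pics/w5.png",im['frame'])
E
```

```text
clock 13.93 pos [ 563.4 -218.6  122.4] tilt [-0.0033  0.0024 -1.    ] yaw -42.3 j1 j6 [-26.6  15.7] F [-0.9  0.8 -1. ] open 55.3
shift [100.4   3.5  -2.3]  dyaw -180.1 -> turn 3.143; dyaw -0.1 -> turn 0.001; dyaw 179.9 -> turn -3.140;
```

View pics/w5.png

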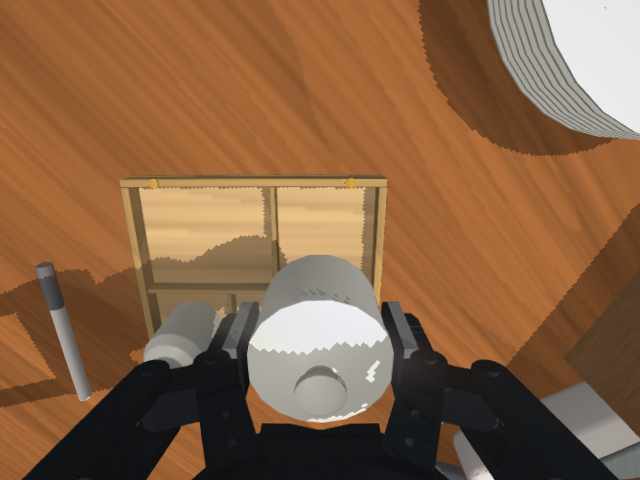

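play_rows:
  motion:
    - [[1, 0, 0, 0, 0], [1, 0, 0, 0, 0]]

```text
clock: 14.22
position: [0.5646, -0.2179, 0.1246]
eef_rot: [1.727, 0.766, -1.727]
ft_force: [-0.7, 0.0, -2.1]
opening: 0.0553
```

```bash
python3 go.py 567.2 -219 22 -42.4
```

```text
clock 14.22 pos [ 564.6 -217.9  124.6] tilt [-0.  0. -1.] yaw -42.2 j1 j6 [-26.5  15.7] F [-0.7  0.  -2.1] open 55.3
shift [102.6   2.7  -0.9]  dyaw -180.2 -> turn 3.145; dyaw -0.2 -> turn 0.004; dyaw 179.8 -> turn -3.138;
```

play_rows:
  motion:
    - [[1, 0, 3, -1, 0], [1, 40, 3, -1, 0], [1, 75, 3, -1, 0], [1, 90, 3, -1, 0], [1, 97, 3, -1, 0], [1, 98, 3, -1, 0], [1, 98, 3, -1, 0], [1, 98, 3, -1, 0]]

```text
clock: 15.22
position: [0.5681, -0.2209, 0.0279]
eef_rot: [1.73, 0.762, -1.727]
ft_force: [1.0, -0.2, -1.9]
opening: 0.0548
```

play_rows:
  motion:
    - [[1, 1, 0, 0, 0], [1, 2, 0, 0, 0], [1, 2, 0, 0, 0], [1, 2, 0, 0, 0]]

```text
clock: 15.72
position: [0.5673, -0.2204, 0.0245]
eef_rot: [1.729, 0.765, -1.729]
ft_force: [-0.8, 0.1, -1.6]
opening: 0.0549
```

```bash
python3 go.py 567.2 -219 22 -42.4
```

```text
clock 15.72 pos [ 567.3 -220.4   24.5] tilt [-1.e-04 -0.e+00 -1.e+00] yaw -42.3 j1 j6 [-26.6  15.7] F [-0.8  0.1 -1.6] open 54.9
shift [ 2.5 -1.  -1. ]  dyaw -180.1 -> turn 3.144; dyaw -0.1 -> turn 0.002; dyaw 179.9 -> turn -3.140;
```

play_rows:
  motion:
    - [[1, 1, 0, -1, 0], [1, 2, 0, -1, 0], [1, 3, 0, -1, 0], [1, 3, 0, -1, 0]]

```text
clock: 16.23
position: [0.5681, -0.2197, 0.0227]
eef_rot: [1.729, 0.764, -1.728]
ft_force: [-2.7, 1.4, 5.3]
opening: 0.0552
```

play_rows:
  motion:
    - [[1, 0.5, 0, 0, 0], [1, 1, 0, 0, 0], [1, 1, 0, 0, 0]]

```text
clock: 16.6
position: [0.5681, -0.2197, 0.0226]
eef_rot: [1.729, 0.764, -1.728]
ft_force: [-4.6, 2.4, 9.3]
opening: 0.0553
```

```bash
python3 go.py 567.2 -219 22 -42.4;python3 - <<'E'
from h import *
im=viewer.get_image("side");cv2.imwrite("pics/s5.png",cv2.resize(im['frame'][100:260,240:440],(750,600)))
im=viewer.get_image("scene");cv2.imwrite("pics/c5.png",cv2.resize(im['frame'][100:260,130:330],(750,600)))
E
```

```text
clock 16.6 pos [ 568.1 -219.7   22.6] tilt [ 5.e-04 -3.e-04 -1.e+00] yaw -42.3 j1 j6 [-26.5  15.8] F [-4.6  2.4  9.3] open 55.3
shift [ 0.6 -1.1  0.1]  dyaw -180.1 -> turn 3.144; dyaw -0.1 -> turn 0.002; dyaw 179.9 -> turn -3.139;
```

View pics/c5.png

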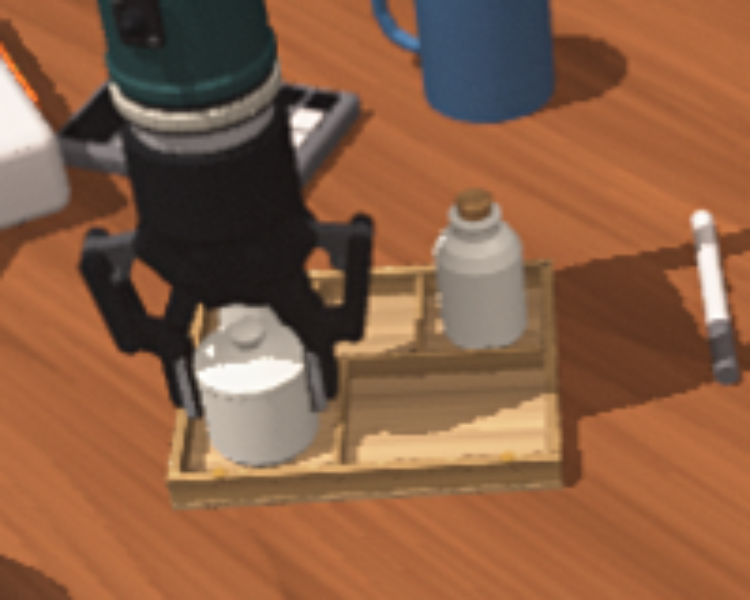

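View pics/s5.png

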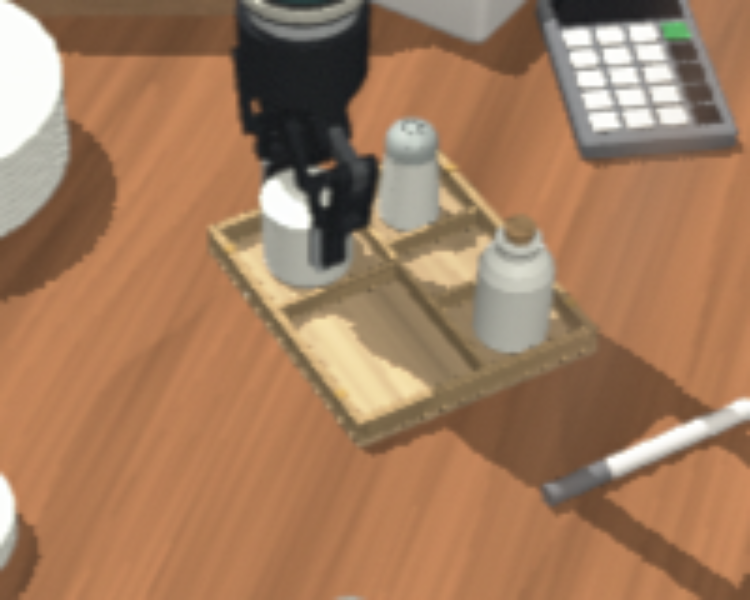

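play_rows:
  motion:
    - [[1, -0.8, 0, 0, 0], [0.33, -0.8, 0, 0, 0], [0.28, -0.8, 0, 0, 0], [0.22, -0.8, 0, 0, 0], [0.22, -0.8, 0, 0, 0]]

```text
clock: 17.32
position: [0.568, -0.2198, 0.0211]
eef_rot: [1.729, 0.764, -1.729]
ft_force: [0.1, 0.1, -0.4]
opening: 0.0669
```

play_rows:
  motion:
    - [[0.2, -10, 0, 0, 0], [0.2, -40, 0, 0, 0], [0.2, -95, 0, 0, 0], [0.2, -140, 0, 0, 0], [0.2, -140, 0, 0, 0], [0.2, -140, 0, 0, 0]]

```text
clock: 18.08
position: [0.5679, -0.2196, 0.1616]
eef_rot: [1.729, 0.764, -1.728]
ft_force: [-0.5, -0.4, -0.0]
opening: 0.0685
```

```bash
python3 go.py 411.5 188.5 150 47.6; python3 - <<'E'
from fit import *
for n in ['scene','side']:
    im=viewer.get_image(n);P=cloud(im);Q=P[im['z_map']>0]
    for k,c,r,z0,z1 in [('bottle',(.432,-.202),.023,.025,.05),('jar',(.567,-.219),.028,.025,.046)]:
        q=Q[(np.hypot(Q[:,0]-c[0],Q[:,1]-c[1])<.04)&(Q[:,2]>z0)&(Q[:,2]<z1)];print(n,k,len(q),circ(q,r))
    # pot outer: points outside c>15mm
    q=Q[(np.hypot(Q[:,0]-.411,Q[:,1]-.189)<.03)&(Q[:,2]>.008)&(Q[:,2]<.05)];
    c,e=circ(q,.017); q=q[np.hypot(*(q[:,:2]-c).T)>.0155];print('pot',circ(q,.017))
cv2.imwrite("pics/s6.png",im['frame'])
E
```

```text
clock 18.07 pos [ 567.9 -219.6  161.6] tilt [ 4.e-04 -2.e-04 -1.e+00] yaw -42.3 j1 j6 [-26.5  15.8] F [-0.5 -0.4 -0. ] open 68.5
shift [  11.4 -390.3 -196.7]  dyaw -90.1 -> turn 1.573; dyaw 89.9 -> turn -1.569;
scene bottle 242 (array([ 0.43198201, -0.20554885]), np.float64(0.0008414005159678102))
scene jar 270 (array([ 0.56582111, -0.22184522]), np.float64(0.000679458844401414))
pot (array([0.41131179, 0.18815043]), np.float64(0.0004945773916680614))
side bottle 168 (array([ 0.43105081, -0.20459195]), np.float64(0.0009585708073925354))
side jar 166 (array([ 0.56608482, -0.22196337]), np.float64(0.0009512460442499091))
pot (array([0.4105387 , 0.18870457]), np.float64(0.000494489953108395))
```

View pics/s6.png

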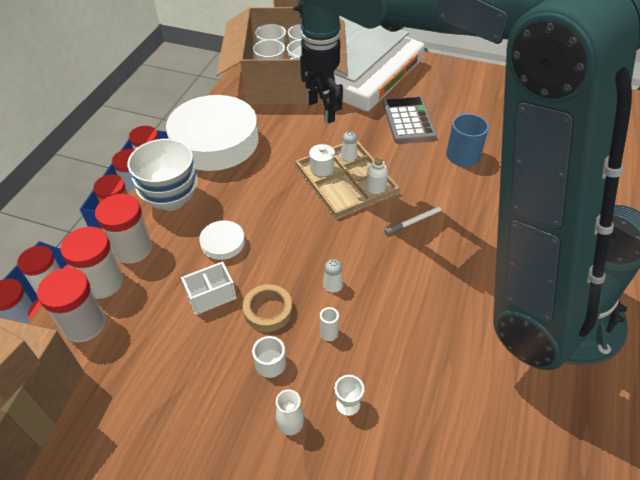

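play_rows:
  motion:
    - [[0.2, 11, -50, -25, -0.18], [0.2, 11, -100, -50, -0.36], [0.2, 11, -150, -75, -0.54], [0.2, 11, -205, -103, -0.72], [0.2, 11, -255, -128, -0.9], [0.2, 11, -305, -153, -1.08], [0.2, 11, -350, -178, -1.26], [0.2, 11, -390, -197, -1.42]]

```text
clock: 19.18
position: [0.4102, 0.1898, 0.1487]
eef_rot: [0.688, 1.461, -0.691]
ft_force: [0.7, 1.8, -0.3]
opening: 0.068
```

play_rows:
  motion:
    - [[0.2, 0, 0, 0, -0.15], [0.2, 0, 0, 0, -0.15], [0.2, 0, 0, 0, -0.15], [0.2, 0, 0, 0, -0.15]]

```text
clock: 19.68
position: [0.4121, 0.1879, 0.1499]
eef_rot: [0.579, 1.492, -0.58]
ft_force: [0.1, -0.1, 0.7]
opening: 0.0683
```

```bash
python3 go.py 411 188.4 22 47.6; python3 - <<'E'
from fit import *
im=viewer.get_image("wrist");cv2.imwrite("pics/w7.png",im['frame'])
E
```

```text
clock 19.68 pos [412.1 187.9 149.9] tilt [-7.e-04 -4.e-04 -1.e+00] yaw 47.5 j1 j6 [ 17.3 -30.2] F [ 0.1 -0.1  0.7] open 68.3
shift [127.9  -0.2  -1.1]  dyaw -179.9 -> turn 3.140; dyaw 0.1 -> turn -0.001; dyaw 180.1 -> turn -3.143;
```

View pics/w7.png

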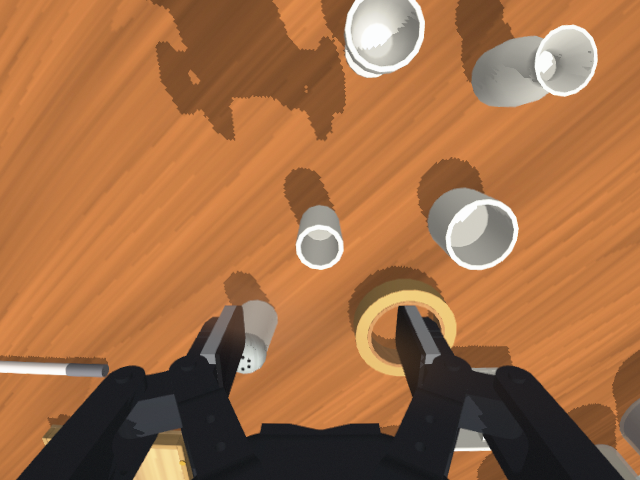

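play_rows:
  motion:
    - [[0.2, 55, 0, -1, 0], [0.2, 95, 0, -1, 0], [0.2, 118, 0, -1, 0], [0.2, 128, 0, -1, 0], [0.2, 128, 0, -1, 0], [0.5, 128, 0, -1, 0], [1, 128, 0, -1, 0], [1, 128, 0, -1, 0]]
  newtons: 30

```text
clock: 20.72
position: [0.4124, 0.1893, 0.0238]
eef_rot: [0.579, 1.49, -0.576]
ft_force: [-1.2, -1.8, 4.7]
opening: 0.034
```

play_rows:
  motion:
    - [[1, 0, 0, 0, 0], [1, 0, 0, 0, 0], [1, 0, 0, 0, 0]]

```text
clock: 21.1
position: [0.4124, 0.1893, 0.0238]
eef_rot: [0.579, 1.49, -0.576]
ft_force: [-0.9, 0.1, 5.7]
opening: 0.0342
```

play_rows:
  motion:
    - [[1, -5, 0, 0, 0], [1, -30, 0, 0, 0], [1, -80, 0, 0, 0], [1, -110, 0, 0, 0], [1, -110, 0, 0, 0], [1, -110, 0, 0, 0]]

```text
clock: 21.85
position: [0.4103, 0.1889, 0.1308]
eef_rot: [0.577, 1.495, -0.579]
ft_force: [0.1, -0.2, -1.4]
opening: 0.0336
```

```bash
python3 - <<'E'
R=__import__('scipy.spatial.transform',fromlist=['Rotation']).Rotation.from_euler('z',-132.4,degrees=True).as_matrix()[:2,:2]
for v in [(43,4),(-35,-39)]: print(R@v+[504.4,-209.2])
E
python3 go.py 478.4 -243.5 135 47.6; python3 - <<'E'
from fit import *
im=viewer.get_image("wrist");cv2.imwrite("pics/w8.png",im['frame'])
E
```

```text
[ 478.3588187 -243.6507892]
[ 499.20082528 -157.05626996]
clock 21.85 pos [410.3 188.9 130.8] tilt [-2.5e-03 -8.0e-04 -1.0e+00] yaw 47.7 j1 j6 [ 17.5 -30.2] F [ 0.1 -0.2 -1.4] open 33.6
shift [  -4.  -273.8  341.5]  dyaw -180.1 -> turn 3.143; dyaw -0.1 -> turn 0.001; dyaw 179.9 -> turn -3.140;
```

View pics/w8.png

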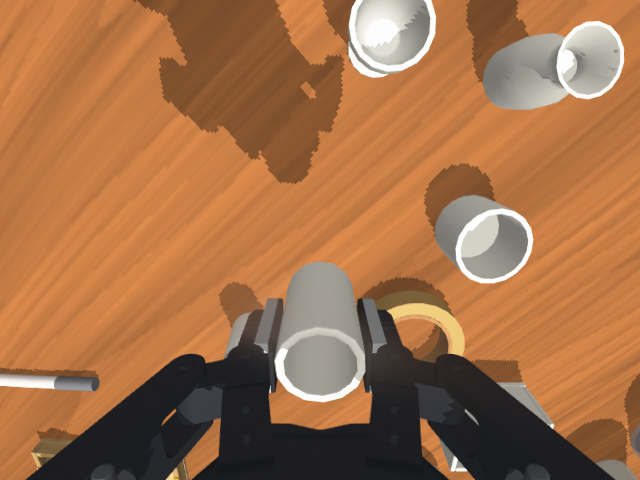

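play_rows:
  motion:
    - [[1, -8, -35, 43, 0], [1, -8, -70, 87, 0], [1, -8, -105, 131, 0], [1, -8, -140, 175, 0], [1, -8, -175, 218, 0], [1, -8, -210, 262, 0], [1, -8, -245, 305, 0], [1, -8, -274, 342, 0]]

```text
clock: 22.9
position: [0.4785, -0.2453, 0.1378]
eef_rot: [0.58, 1.496, -0.578]
ft_force: [0.4, 0.2, -0.9]
opening: 0.0338
```

play_rows:
  motion:
    - [[1, 0, 0, 0, 0], [1, 0, 0, 0, 0], [1, 0, 0, 0, 0]]

```text
clock: 23.28
position: [0.4792, -0.2424, 0.1395]
eef_rot: [0.577, 1.494, -0.576]
ft_force: [0.8, 0.0, -1.0]
opening: 0.034
```

```bash

python3 go.py 478.4 -243.5 30 47.6; python3 - <<'E'
from fit import *
im=viewer.get_image("wrist");cv2.imwrite("pics/w9.png",im['frame'])
E
```

```text
clock 23.27 pos [ 479.2 -242.4  139.5] tilt [-0.0013  0.0011 -1.    ] yaw 47.8 j1 j6 [-32.9 -80.6] F [ 0.8  0.  -1. ] open 34.0
shift [109.5  -1.4   0.3]  dyaw -180.2 -> turn 3.144; dyaw -0.2 -> turn 0.003; dyaw 179.8 -> turn -3.139;
```

View pics/w9.png

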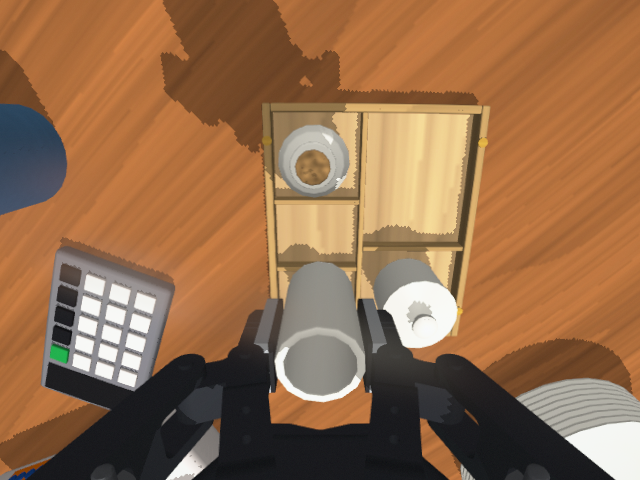

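play_rows:
  motion:
    - [[1, 0, -1, 0, 0], [1, 45, -1, 0, 0], [1, 80, -1, 0, 0], [1, 98, -1, 0, 0], [1, 107, -1, 0, 0], [1, 109, -1, 0, 0], [1, 109, -1, 0, 0], [1, 109, -1, 0, 0]]

```text
clock: 24.32
position: [0.4797, -0.245, 0.0326]
eef_rot: [0.577, 1.49, -0.578]
ft_force: [0.8, 0.4, -1.3]
opening: 0.034
```

play_rows:
  motion:
    - [[1, 1, 0, 0, 0], [1, 2, 0, 0, 0], [1, 2, 0, 0, 0], [1, 2, 0, 0, 0]]

```text
clock: 24.82
position: [0.4789, -0.2445, 0.0293]
eef_rot: [0.578, 1.493, -0.578]
ft_force: [-0.5, 0.1, -0.7]
opening: 0.0341
```

```bash
python3 go.py 478.4 -243.5 26 47.6;python3 - <<'E'
from h import *
im=viewer.get_image("side");cv2.imwrite("pics/s9.png",cv2.resize(im['frame'][100:260,240:440],(750,600)))
im=viewer.get_image("scene");cv2.imwrite("pics/c9.png",cv2.resize(im['frame'][100:260,130:330],(750,600)))
E
```

```text
clock 24.82 pos [ 478.9 -244.5   29.3] tilt [-1.e-04 -0.e+00 -1.e+00] yaw 47.7 j1 j6 [-33.1 -80.8] F [-0.5  0.1 -0.7] open 34.1
shift [ 3.3  0.4 -1. ]  dyaw -180.1 -> turn 3.143; dyaw -0.1 -> turn 0.001; dyaw 179.9 -> turn -3.140;
```

View pics/c9.png

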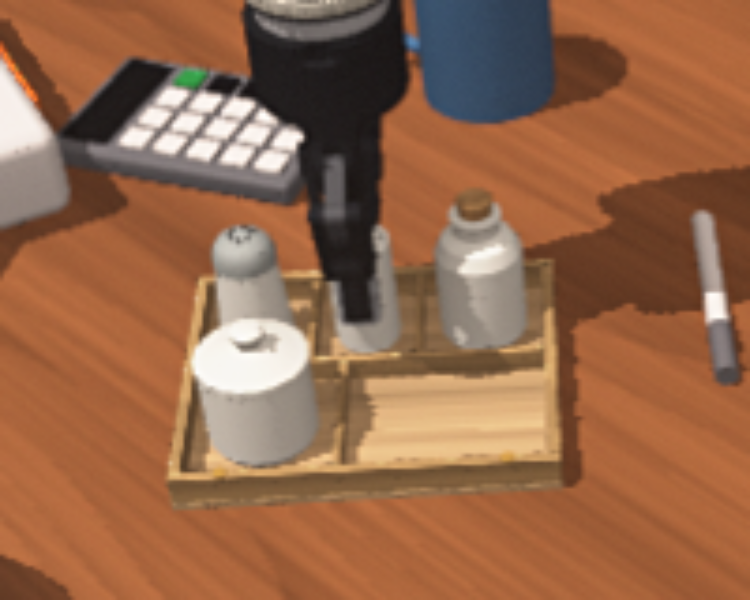

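View pics/s9.png

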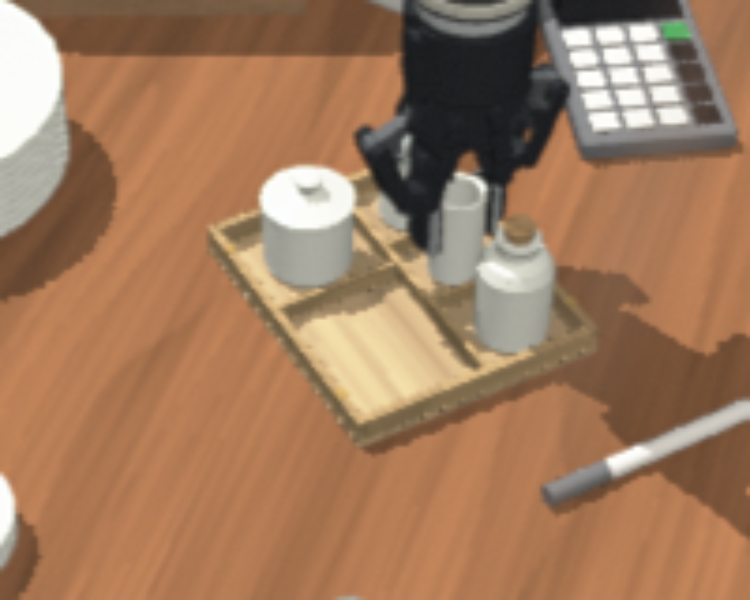

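play_rows:
  motion:
    - [[1, 0.7, 0, -1, 0], [1, 1.4, 0, -1, 0], [1, 2, 0, -1, 0], [1, 2, 0, -1, 0]]

```text
clock: 25.42
position: [0.4782, -0.2438, 0.0279]
eef_rot: [0.578, 1.492, -0.578]
ft_force: [-2.3, 0.6, 3.4]
opening: 0.0339
```

play_rows:
  motion:
    - [[1, 0.5, 0, 0, 0], [1, 1, 0, 0, 0], [1, 1, 0, 0, 0]]

```text
clock: 25.8
position: [0.4782, -0.2439, 0.0279]
eef_rot: [0.578, 1.492, -0.578]
ft_force: [-4.1, 3.0, 8.4]
opening: 0.0342
```

play_rows:
  motion:
    - [[1, -0.8, 0, 0, 0], [0.58, -0.8, 0, 0, 0], [0.52, -0.8, 0, 0, 0], [0.45, -0.8, 0, 0, 0], [0.45, -0.8, 0, 0, 0]]

```text
clock: 26.42
position: [0.4782, -0.2438, 0.0269]
eef_rot: [0.578, 1.493, -0.578]
ft_force: [-0.3, 0.4, -0.1]
opening: 0.0473
```

play_rows:
  motion:
    - [[0.45, -10, 0, 0, 0], [0.45, -40, 0, 0, 0], [0.45, -90, 0, 0, 0], [0.2, -135, 0, 0, 0], [0, -135, 0, 0, 0], [0, -135, 0, 0, 0]]

```text
clock: 27.18
position: [0.478, -0.2437, 0.1622]
eef_rot: [0.578, 1.492, -0.578]
ft_force: [-0.1, 0.8, -1.1]
opening: 0.0854
```

```bash
python3 go.py 653.8 184 150 -43.9;python3 - <<'E'
from h import *
im=viewer.get_image("side");cv2.imwrite("pics/s10.png",im['frame'])
E
```

```text
clock 27.18 pos [ 478.  -243.7  162.2] tilt [ 1.e-04 -1.e-04 -1.e+00] yaw 47.7 j1 j6 [-33.1 -80.7] F [-0.1  0.8 -1.1] open 85.4
shift [  12.1  434.6 -158. ]  dyaw -91.6 -> turn 1.598; dyaw 88.4 -> turn -1.543;
```

View pics/s10.png

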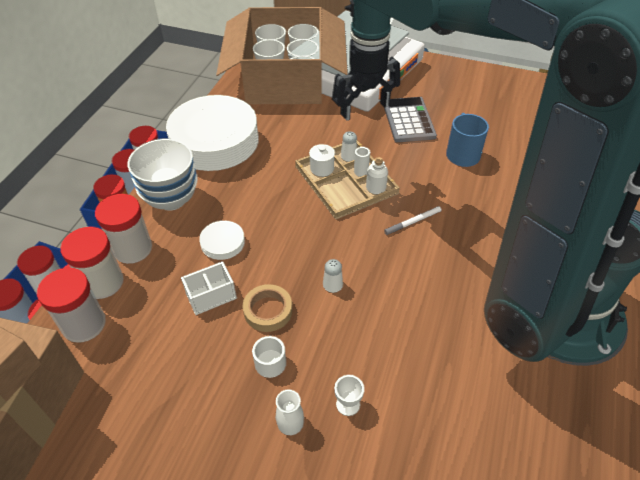

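play_rows:
  motion:
    - [[0, 10, 55, -20, 0.18], [0, 10, 110, -40, 0.36], [0, 10, 165, -60, 0.54], [0, 10, 220, -80, 0.72], [0, 10, 275, -100, 0.9], [0, 10, 330, -120, 1.08], [0, 10, 385, -140, 1.26], [0, 10, 435, -158, 1.44]]

```text
clock: 28.22
position: [0.6537, 0.1861, 0.1494]
eef_rot: [1.625, 0.871, -1.633]
ft_force: [1.2, -0.9, 0.1]
opening: 0.0848
```

play_rows:
  motion:
    - [[0, 0, 0, 0, 0.158], [0, 0, 0, 0, 0.158], [0, 0, 0, 0, 0.158], [0, 0, 0, 0, 0.158]]

```text
clock: 28.72
position: [0.6541, 0.1832, 0.152]
eef_rot: [1.731, 0.762, -1.732]
ft_force: [-0.3, -0.4, -0.0]
opening: 0.0855
```

```bash
python3 go.py 653.8 184 20 -43.9; python3 - <<'E'
from fit import *
im=viewer.get_image("wrist");cv2.imwrite("pics/w11.png",im['frame'])
P=cloud(im);Q=P[im['z_map']>0]
q=Q[(np.hypot(Q[:,0]-.654,Q[:,1]-.184)<.075)&(Q[:,2]>.049)&(Q[:,2]<.06)];print(len(q),cv2.minAreaRect((q[:,:2]*1000).astype(np.float32)),np.median(q[:,2]))
E
```

```text
clock 28.73 pos [654.1 183.2 152. ] tilt [-4.e-04 -2.e-04 -1.e+00] yaw -42.5 j1 j6 [10.9 53.4] F [-0.3 -0.4 -0. ] open 85.5
shift [132.   -0.7  -0.4]  dyaw -181.4 -> turn 3.166; dyaw -1.4 -> turn 0.024; dyaw 178.6 -> turn -3.117;
2328 ((653.9336547851562, 185.7109375), (84.26873016357422, 56.082942962646484), 46.02278518676758) 0.053850606633718906
```

View pics/w11.png

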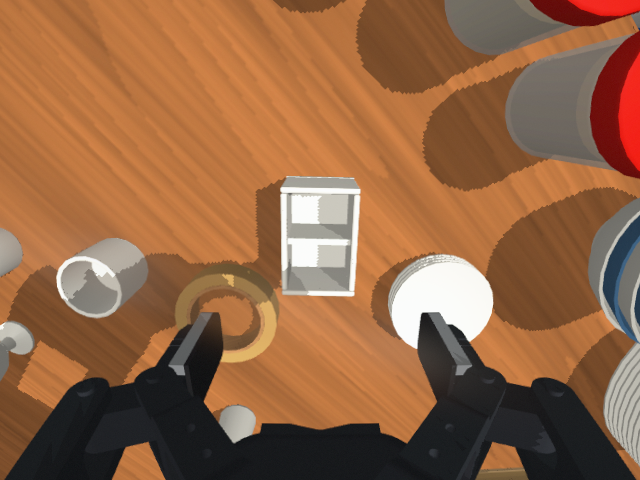

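```bash
python3 - <<'E'
from h import *
for n in ["side","wrist","scene"]:
    im=viewer.get_image(n);P=cloud(im);Q=P[im['z_map']>0]
    d=Q[:,:2]-[.654,.1846];a=np.radians(-44);u=d@[np.cos(a),np.sin(a)];v=d@[-np.sin(a),np.cos(a)]
    m=(Q[:,2]>.010)&(Q[:,2]<.1)&(abs(u)<.1)&(abs(u)>.033)
    print(n)
    for v0 in (-40,-30,-20,-10,0,10,20): 
        k=m&(v>v0/1000)&(v<(v0+10)/1000); uu=u[k]*1000
        print(v0,'left nearest',uu[uu<0].max() if (uu<0).any() else None,'right',uu[uu>0].min() if (uu>0).any() else None)
E
```

```text
side
-40 left nearest -79.66571012092543 right 74.85870871261798
-30 left nearest None right None
-20 left nearest None right None
-10 left nearest None right None
0 left nearest None right None
10 left nearest None right None
20 left nearest None right None
wrist
-40 left nearest -69.06319604588332 right 72.41925623472243
-30 left nearest None right 81.87707015971505
-20 left nearest None right None
-10 left nearest None right None
0 left nearest None right None
10 left nearest None right None
20 left nearest None right None
scene
-40 left nearest -67.58128822210062 right 74.36945651587925
-30 left nearest None right 84.69561505427605
-20 left nearest None right None
-10 left nearest None right None
0 left nearest None right None
10 left nearest None right None
20 left nearest None right None
```

play_rows:
  motion:
    - [[0, 55, -1, -1, 0.024], [0, 95, -1, -1, 0.024], [0, 120, -1, -1, 0.024], [0, 134, -1, -1, 0.024], [0, 134, -1, -1, 0.024], [0.3, 134, -1, -1, 0.024], [0.7, 134, -1, -1, 0.024], [1, 134, -1, -1, 0.024]]
  newtons: 45

```text
clock: 29.92
position: [0.6557, 0.1858, 0.0204]
eef_rot: [1.751, 0.743, -1.743]
ft_force: [0.9, 0.7, 4.2]
opening: 0.0553
```

play_rows:
  motion:
    - [[1, 0, 0, 0, 0], [1, 0, 0, 0, 0], [1, 0, 0, 0, 0]]

```text
clock: 30.3
position: [0.6557, 0.1858, 0.0204]
eef_rot: [1.751, 0.743, -1.743]
ft_force: [0.2, -0.2, 5.9]
opening: 0.0554
```

play_rows:
  motion:
    - [[1, -5, 0, 0, 0], [1, -30, 0, 0, 0], [1, -80, 0, 0, 0], [1, -125, 0, 0, 0], [1, -125, 0, 0, 0], [1, -125, 0, 0, 0], [1, -125, 0, 0, 0]]

```text
clock: 31.18
position: [0.6527, 0.1852, 0.1396]
eef_rot: [1.742, 0.745, -1.753]
ft_force: [-0.5, 0.1, -1.9]
opening: 0.0554
```

```bash
python3 go.py 499.2 -157 150 47.6; python3 - <<'E'
from fit import *
im=viewer.get_image("wrist");cv2.imwrite("pics/w12.png",im['frame'])
E
```

```text
clock 31.18 pos [652.7 185.2 139.6] tilt [-0.0059 -0.0013 -1.    ] yaw -43.9 j1 j6 [11.1 54.9] F [-0.5  0.1 -1.9] open 55.4
shift [ -9.1 126.6 353.1]  dyaw -88.5 -> turn 1.545; dyaw 91.5 -> turn -1.597;
```

View pics/w12.png

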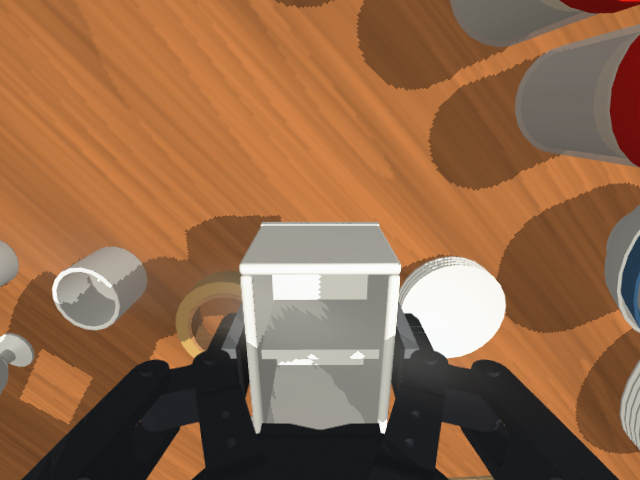

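play_rows:
  motion:
    - [[1, -10, 18, 50, -0.17], [1, -10, 36, 100, -0.34], [1, -10, 54, 150, -0.51], [1, -10, 72, 200, -0.68], [1, -10, 90, 250, -0.85], [1, -10, 108, 300, -1.02], [1, -10, 127, 353, -1.2], [1, -10, 127, 353, -1.38]]

```text
clock: 32.22
position: [0.4988, -0.1599, 0.1517]
eef_rot: [0.745, 1.442, -0.747]
ft_force: [0.6, 1.3, -1.7]
opening: 0.0555
```

play_rows:
  motion:
    - [[1, 0, 0, 0, -0.16], [1, 0, 0, 0, -0.217], [1, 0, 0, 0, -0.217], [1, 0, 0, 0, -0.217], [1, 0, 0, 0, -0.217]]

```text
clock: 32.85
position: [0.501, -0.1568, 0.1528]
eef_rot: [0.579, 1.493, -0.579]
ft_force: [0.7, 0.3, -1.7]
opening: 0.0551
```

```bash
python3 go.py 499.2 -157 30 47.6; python3 - <<'E'
from fit import *
im=viewer.get_image("wrist");cv2.imwrite("pics/w13.png",im['frame'])
E
```

```text
clock 32.85 pos [ 501.  -156.8  152.8] tilt [-5.e-04  1.e-04 -1.e+00] yaw 47.6 j1 j6 [-23.6 -71.2] F [ 0.7  0.3 -1.7] open 55.1
shift [122.8  -1.3  -1.1]  dyaw -180.0 -> turn 3.142; dyaw 0.0 -> turn -0.000; dyaw 180.0 -> turn -3.142;
```

View pics/w13.png

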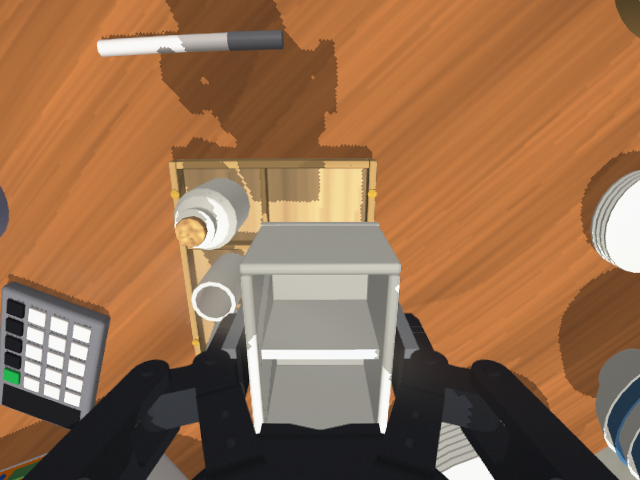

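```bash
python3 - <<'E'
from fit import *
s=sense();p=s['position'];R=Ro.from_rotvec(s['eef_rot']).as_matrix()
Q=[]
for n in ["side","scene"]:
    im=viewer.get_image(n);P=cloud(im);Q.append(P[im['z_map']>0])
    q=Q[-1]
    for k,c,r,z0,z1 in [('bottle',(.432,-.203),.023,.025,.05),('pot',(.478,-.244),.017,.025,.05)]:
        m=q[(np.hypot(q[:,0]-c[0],q[:,1]-c[1])<.03)&(q[:,2]>z0)&(q[:,2]<z1)]
        if len(m)>10: 
            x,e=circ(m,r); print(n,k,x, Ro.from_euler('z',132.4,degrees=True).as_matrix()[:2,:2]@(x*1000-[504.4,-209.2]))
Q=np.vstack(Q); L=(Q-p)@R*1000  # tool frame: x down,y jaw,z
h=-L[:,0]
m=(abs(L[:,1])<100)&(abs(L[:,2])<70)&(h>-25)
for a in range(-25,130,10):
    k=m&(h>=a)&(h<a+10); f=k&(abs(L[:,1])>34)
    if f.sum(): print(a,'y range',L[k,1].min().round(),L[k,1].max().round(),'z range of |y|>34',L[f,2].min().round(),L[f,2].max().round())
E
```

```text
side bottle [ 0.43114061 -0.20453814] [ 45.95641102 -57.24229245]
side pot [ 0.47821884 -0.24378867] [43.19621034  3.98960436]
scene bottle [ 0.43213858 -0.2052691 ] [ 45.82324809 -56.0124476 ]
scene pot [ 0.47738815 -0.24336806] [43.44574377  3.09255532]
5 y range -28.0 42.0 z range of |y|>34 -14.0 10.0
15 y range -42.0 43.0 z range of |y|>34 -13.0 8.0
25 y range -39.0 45.0 z range of |y|>34 -11.0 10.0
35 y range -47.0 45.0 z range of |y|>34 -13.0 8.0
45 y range -59.0 61.0 z range of |y|>34 -16.0 12.0
55 y range -61.0 63.0 z range of |y|>34 -15.0 14.0
65 y range -65.0 65.0 z range of |y|>34 -16.0 16.0
75 y range -67.0 66.0 z range of |y|>34 -15.0 12.0
85 y range -67.0 68.0 z range of |y|>34 -14.0 12.0
95 y range -67.0 70.0 z range of |y|>34 -17.0 14.0
105 y range -67.0 69.0 z range of |y|>34 -16.0 14.0
115 y range -36.0 41.0 z range of |y|>34 -14.0 11.0
125 y range -27.0 41.0 z range of |y|>34 -20.0 18.0
```

```bash
python3 go.py 504 -154.7 30 47.6
```

```text
clock 33.0 pos [ 501.1 -156.8  153.1] tilt [-0.e+00 -1.e-04 -1.e+00] yaw 47.6 j1 j6 [-23.6 -71.2] F [ 0.7  0.  -1.4] open 55.4
shift [123.1   3.5   0.7]  dyaw -180.0 -> turn 3.142; dyaw -0.0 -> turn 0.000; dyaw 180.0 -> turn -3.141;
```

play_rows:
  motion:
    - [[1, 0, 3, 1, 0], [1, 50, 3, 1, 0], [1, 80, 3, 1, 0], [1, 95, 3, 1, 0], [1, 105, 3, 1, 0], [1, 115, 3, 1, 0], [1, 121, 3, 1, 0], [1, 121, 3, 1, 0]]

```text
clock: 34.0
position: [0.5038, -0.1554, 0.0321]
eef_rot: [0.579, 1.492, -0.579]
ft_force: [-0.1, -0.8, -1.6]
opening: 0.0554
```

play_rows:
  motion:
    - [[1, 0, 0, 0, 0], [1, 0, 0, 0, 0]]

```text
clock: 34.25
position: [0.5042, -0.1556, 0.0327]
eef_rot: [0.578, 1.491, -0.579]
ft_force: [0.9, -0.1, -2.1]
opening: 0.0551
```

```bash
python3 go.py 504 -154.7 24 47.6;python3 - <<'E'
from h import *
im=viewer.get_image("side");cv2.imwrite("pics/s14.png",cv2.resize(im['frame'][100:260,240:440],(750,600)))
im=viewer.get_image("scene");cv2.imwrite("pics/c14.png",cv2.resize(im['frame'][100:260,130:330],(750,600)))
E
```

```text
clock 34.25 pos [ 504.2 -155.6   32.7] tilt [ 1.1e-03 -6.0e-04 -1.0e+00] yaw 47.6 j1 j6 [-23.3 -70.9] F [ 0.9 -0.1 -2.1] open 55.1
shift [ 8.7  0.5 -0.8]  dyaw -180.0 -> turn 3.142; dyaw -0.0 -> turn 0.000; dyaw 180.0 -> turn -3.141;
```

View pics/c14.png

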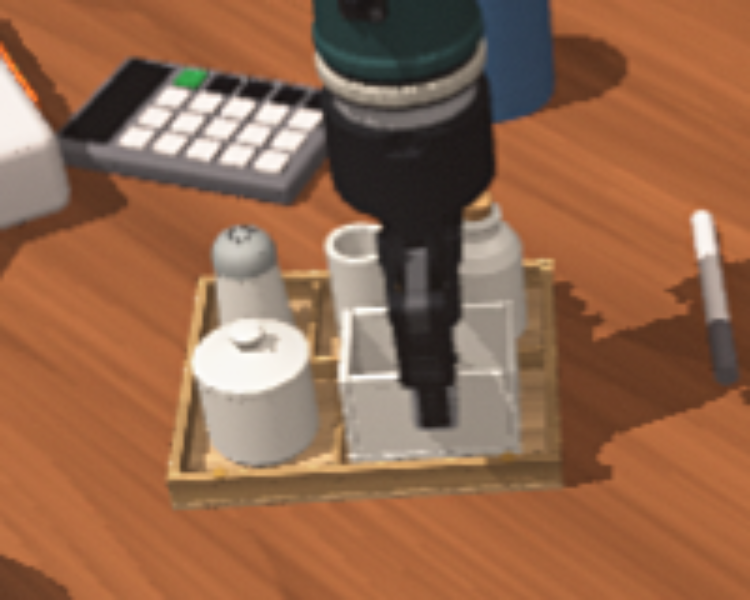

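View pics/s14.png

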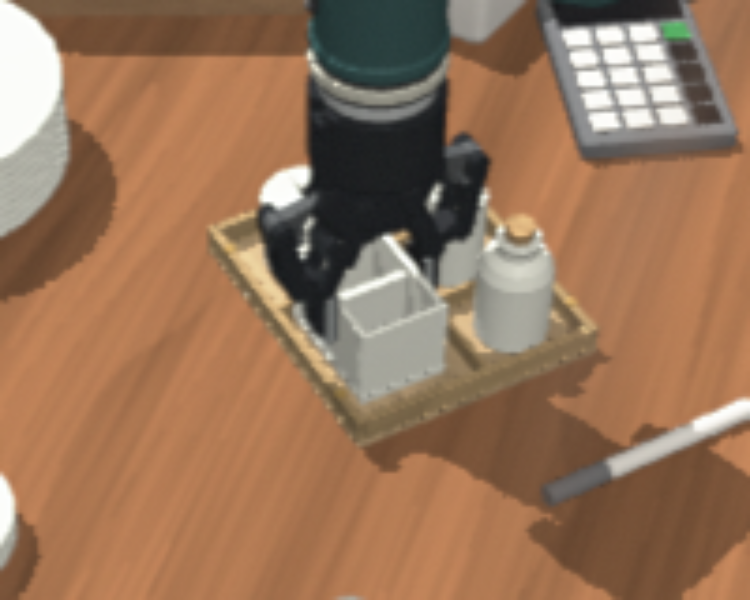

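```bash
python3 - <<'E'
from fit import *
Rt=Ro.from_euler('z',132.4,degrees=True).as_matrix()[:2,:2]
for n in ["side","scene"]:
    im=viewer.get_image(n);P=cloud(im);Q=P[im['z_map']>0]
    t=(Q[:,:2]*1000-[504.4,-209.2])@Rt.T
    m=(abs(t[:,0]+40)<34)&(abs(t[:,1]+37)<52)&(Q[:,2]>.055)&(Q[:,2]<.072)
    g=im['frame'].reshape(-1,3)[(im['z_map']>0).ravel()].min(1)>110
    q=t[m&g];print(n,len(q),'x',np.percentile(q[:,0],[0,2,98,100]).round(1),'y',np.percentile(q[:,1],[0,2,98,100]).round(1),cv2.minAreaRect(q.astype(np.float32)))
E
```

```text
side 289 x [-71.6 -67.7 -11.6  -6.7] y [-80.  -78.1  -5.5   8. ] ((-37.945777893066406, -37.740989685058594), (85.86363983154297, 64.33427429199219), 82.8967514038086)
scene 382 x [-73.6 -69.7 -12.5 -10.6] y [-74.4 -74.1   7.    8.1] ((-42.14398193359375, -33.19118118286133), (62.77606201171875, 82.48323822021484), 0.21999938786029816)
```

play_rows:
  motion:
    - [[1, 0, -1, -4, 0], [1, 0, -1, -4, 0], [1, 2, -1, -4, 0], [1, 4, -1, -4, 0], [1, 5, -1, -4, 0], [1, 5, -1, -4, 0]]

```text
clock: 35.2
position: [0.5001, -0.1534, 0.0269]
eef_rot: [0.579, 1.493, -0.579]
ft_force: [0.5, 0.5, -1.8]
opening: 0.0555
```

play_rows:
  motion:
    - [[1, 0.7, 0, 0, 0], [1, 1.4, 0, 0, 0], [1, 2, 0, 0, 0], [1, 2, 0, 0, 0]]

```text
clock: 35.7
position: [0.5002, -0.1534, 0.0251]
eef_rot: [0.579, 1.492, -0.579]
ft_force: [0.4, 0.3, -1.4]
opening: 0.0556
```

play_rows:
  motion:
    - [[1, 0.7, 0, 0, 0], [1, 1.4, 0, 0, 0], [1, 2, 0, 0, 0], [1, 2, 0, 0, 0]]

```text
clock: 36.2
position: [0.5004, -0.1535, 0.0244]
eef_rot: [0.578, 1.492, -0.579]
ft_force: [-2.9, -0.0, 6.6]
opening: 0.0555
```

play_rows:
  motion:
    - [[1, 0.5, 0, 0, 0], [1, 1, 0, 0, 0], [1, 1, 0, 0, 0]]

```text
clock: 36.58
position: [0.5004, -0.1535, 0.0244]
eef_rot: [0.578, 1.492, -0.579]
ft_force: [-4.0, 1.7, 10.2]
opening: 0.0553
```

play_rows:
  motion:
    - [[1, -0.8, 0, 0, 0], [0.34, -0.8, 0, 0, 0], [0.3, -0.8, 0, 0, 0], [0.24, -0.8, 0, 0, 0], [0.24, -0.8, 0, 0, 0]]

```text
clock: 37.2
position: [0.5002, -0.1534, 0.0227]
eef_rot: [0.579, 1.492, -0.579]
ft_force: [1.0, 0.1, -0.1]
opening: 0.0653
```

play_rows:
  motion:
    - [[0.24, -8, 0, 0, 0], [0.24, -30, 0, 0, 0], [0.24, -80, 0, 0, 0], [0.24, -140, 0, 0, 0], [0.24, -180, 0, 0, 0], [0.24, -180, 0, 0, 0]]

```text
clock: 37.95
position: [0.5024, -0.1543, 0.2087]
eef_rot: [0.577, 1.481, -0.578]
ft_force: [0.2, 0.1, 0.2]
opening: 0.0648
```

```bash
python3 go.py 504 -154.7 24 47.6;python3 - <<'E'
from fit import *
Rt=Ro.from_euler('z',132.4,degrees=True).as_matrix()[:2,:2]
im=viewer.get_image("side");cv2.imwrite("pics/s15.png",im['frame'])
im=viewer.get_image("wrist");cv2.imwrite("pics/w15.png",im['frame'])
im=viewer.get_image("scene");cv2.imwrite("pics/c15.png",cv2.resize(im['frame'][100:260,130:330],(750,600)))
P=cloud(im);Q=P[im['z_map']>0];t=(Q[:,:2]*1000-[504.4,-209.2])@Rt.T
m=(abs(t[:,0]+40)<34)&(abs(t[:,1]+37)<52)&(Q[:,2]>.052)&(Q[:,2]<.066)
print(cv2.minAreaRect(t[m].astype(np.float32)),Q[m,2].max())
for k,c,r,z0,z1 in [('spare',(.439,.081),.018,.02,.045),('open',(.491,.283),.028,.01,.045),('vase',(.416,.371),.023,.01,.04),('egg',(.337,.311),.024,.05,.06),('shaker',(.52,-.285),.018,.03,.045)]:
    q=Q[(np.hypot(Q[:,0]-c[0],Q[:,1]-c[1])<(.03 if k=='shaker' else .05))&(Q[:,2]>z0)&(Q[:,2]<z1)];print(k,circ(q,r)[0])
E
```

```text
clock 37.95 pos [ 502.4 -154.3  208.7] tilt [ 0.0098 -0.0043 -0.9999] yaw 47.6 j1 j6 [-23.3 -70.9] F [0.2 0.1 0.2] open 64.8
shift [ 1.847e+02  1.000e-01 -5.000e-01]  dyaw -180.0 -> turn 3.142; dyaw -0.0 -> turn 0.000; dyaw 180.0 -> turn -3.141;
((-39.8717155456543, -36.9388313293457), (60.551204681396484, 81.82471466064453), 0.41195493936538696) 0.06019886892571347
spare [0.43877619 0.08077727]
open [0.49159238 0.28166657]
vase [0.41607172 0.37162958]
egg [0.33821665 0.30986865]
shaker [ 0.52015882 -0.28575235]
```

View pics/s15.png

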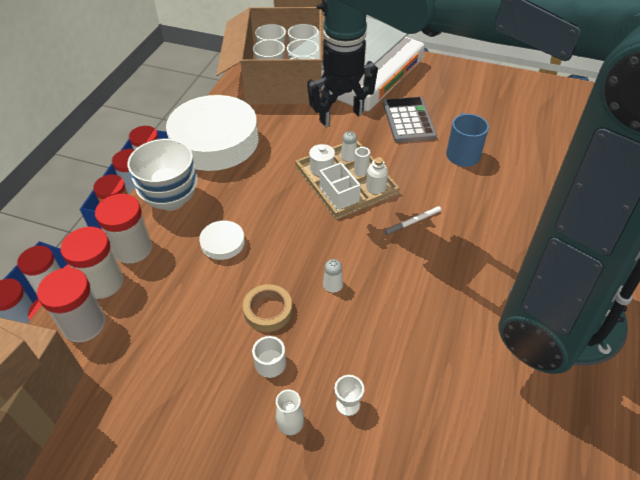

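View pics/c15.png

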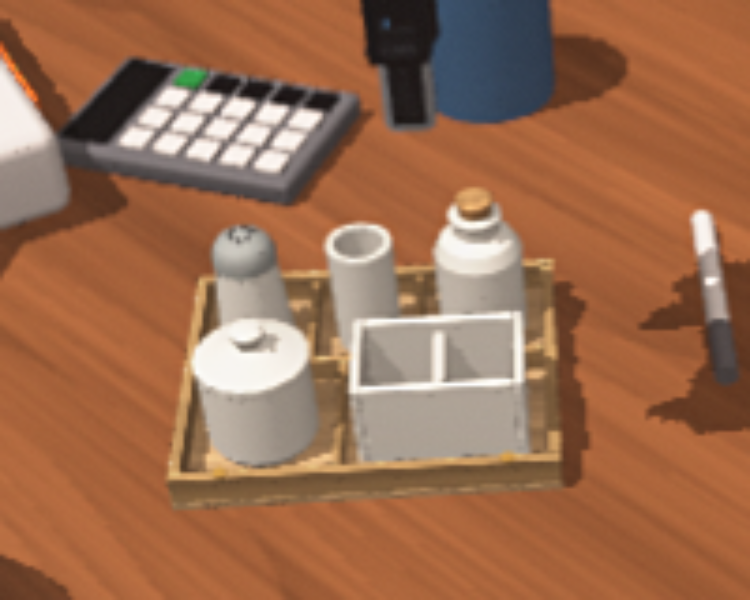

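View pics/w15.png

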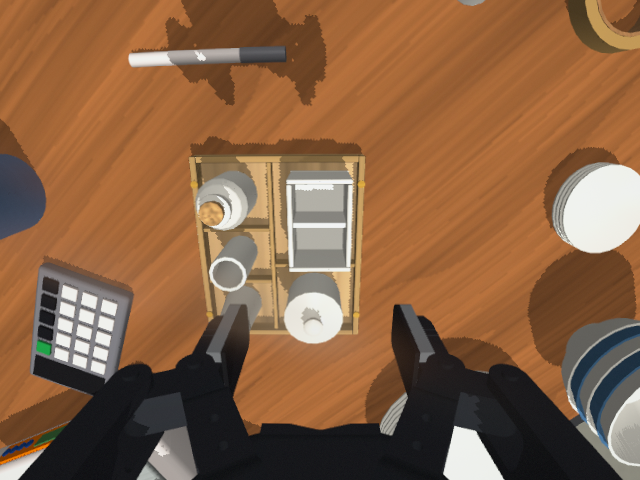

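All five pieces stand upright in their compartments, the holder centred at tray (-40, -37). The spare shaker and look-alikes haven't moved, and the arm is clear. I'll hand it in.

```bash
python3 -c "
from plant import bot
print(bot.sign_off())"
```

```text
the job is handed in; nothing more can be done
None
```

The table set is made up, and I handed the job in at about 38 s of the 107 s allowed. I placed the bottle, the lidded jar, the toothpick pot and the sachet holder, in that order. Each was lowered until it touched the compartment floor, with contact force at or below about 10 N, and only then released.

**In the tray:** the last pictures from all three cameras show the four pieces and the shaker upright in their own compartments. The sachet holder's rim was last measured with its centre at tray x, y = -40, -37 mm. That is about 5 mm off its compartment centre, because I set it off centre on purpose to keep the fingers clear of the bottle.

**On the counter:** the last scene measurement shows the spare shaker, vase, egg cup and open jar within about 1 mm of where they started. The shaker in the tray did not move either.

**Checks that disagreed:**
- The scene and side cameras differ from each other by 1–2 mm.
- They put the placed bottle and jar about 2–3 mm from where the arm set them down. Each has about 9 mm of clearance, so both are still well inside their compartments.
- Just before the holder was set down, the scene camera showed it about 4 mm too close to the jar's partition. I corrected that before lowering it.

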